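# Change the batch in the hand-pumped saffron dryer

### The arm

A 6-joint arm with a two-finger parallel gripper is mounted at the origin on the work surface. World frame = base frame: x ahead of the robot, y to its left, z up, the work surface at z = 0. Lengths are in mm, angles in rad, forces in N, time in s.
With the tool pointing down it reaches from about 350 to 875 mm from the base axis. Payload 15.5 kg.
Tool frame: the origin (TCP) lies on the mounting face of the last link; the fingertips stand 173 mm ahead of it and the grasp point (between the pads) lies 155 mm ahead of it; y points along the fingers, x is the direction in which the jaws open and shut, and the axes are right-handed (so a half turn about y gives the same grasp; the last joint's range is limited). The gripper opens to 85 mm and grips with 20 to 120 N. Pads are 22 mm wide; open, the fingers measure 114 mm over their backs; the gripper's body (76 mm by 85 mm) begins 54 mm behind the grasp point. The pads swing forward as they close: fully open they stand 13 mm farther back than shut.
Start: joints at [1.095, 0.494, 1.345, -0, 1.302, -0.096], TCP at [232.286, 580.234, 404.677] pointing down, gripper open.
Joint ranges: [-2.91, 2.91], [-0.82, 2.16], [0.22, 2.67], [-1.22, 4.37], [0.12, 2.79], [-3.08, 3.08]. Speed limits (rad/s): [1.89, 1.89, 2.57, 3.01, 3.01, 3.01].

### API

Orientations are given as a unit quaternion [x, y, z, w].
In Python, from workcell import env, eyes, ticket gives the robot as it stands.
- The arm moves only by the tool carry_out, never from a script. Its argument "targets" is a list of rows, each a list of 7 numbers: the shift along the world's x, y, z in mm, then the turn, a rotation vector about the world's x, y, z in rad, then the finger opening in mm, from 0 to 85.4. In form: [[x, y, z, wx, wy, wz, claw], ...]. A call has 1 to 10 rows; each row shifts and turns the pose as measured when the row begins; what a row does not reach is not made up. A row lasts 1/12 s, in which the tool goes at most 41.7 mm and 7.16 degrees, less where a joint would pass 70% of its speed; a pose out of reach is approached as far as the arm can. A call is refused whole if a number of a shift passes 41.7 or a number of a turn 0.125, either way. A call with a gripper value outside its range is refused whole. The fingers move at their own pace and stop on an object; the grip force is fixed at half the most. Time passes only in rows, so rows that do not move let the fingers close. It gives the time, the measured TCP pose, the force and the opening at its end, in the units of the state.
- env.state(): the state, without advancing time (a new reading comes with each control period).
- eyes.snapshot(name): name is "side" or "top" or "wrist"; returns a dict with "img" (420x560x3 uint8, red, green, blue), "range_z" (420x560 float32, mm along the optical axis (not along the pixel's ray), 0 where there is no reading), "vertical_fov" (degrees; the focal length in pixels is half the picture's height over the tangent of half this angle, whatever the lens; pixels are square), "cx", "cy" (the principal point, pixels), "view" (4x4, takes a point from world to camera coordinates). Camera axes: x right, y up, looking along -z (the intrinsics and any distortion apply to the point x, -y, -z); pixel columns grow to the right and rows downward; lengths in mm; the calibration is good to about 2 mm. The wrist camera is an equidistant fisheye: a pixel r from the principal point sees the ray r / f radians off the axis. A picture is of the moment at which its call begins.
- ticket.close_job(): hands the job in, once; it reports no verdict.
The state is a dict: "time": time; "q": joint angles; "qvel": joint speeds; "tau": joint torques, N m; "tcp_pos": TCP position; "eef_rot": TCP orientation; "ft_force": force on the tool from outside, world axes, zero at the start; "wrist_torque": the same for the moment, N m; "finger_gap": opening from 0.0 (shut) to 1.0 (fully open).
Only numpy, scipy, OpenCV 4.12 (cv2) and the standard library are available. Lean on these libraries where they do the work, as an engineer would, in place of code of your own. Each camera call takes 0.05 s, during which the arm holds its last target.

### The job

Take the dried basket (red threads, white grip block) out of the dryer's tunnel, off the rail, and stand it upright in the middle of the small wooden board. Then hang every fresh basket (purple flowers, blue grip block) on the dryer's rail and slide it past the red mark until it is wholly inside the tunnel, all of them let go and hanging still. Finally push the red pump lever fully down three times, letting it come fully up after each stroke, and leave it up; leave the flask, bottle, jar and tin where they are.

Things in the scene. Friction and masses are not known exactly. Their poses are not given: they have to be found in the camera images.
- dried: Steel hanging basket, about 0.25 kg, same shape for all: tray 90 (own x) x 60 (y) x 28 mm high; origin at the centre of its underside, z up. A stem rises from its -x end and carries a V saddle and a grip block above the tray's centre (see dried_saddle, dried_grip). This one has red threads in the tray and a white grip block; it starts hanging on the rail inside the tunnel, stem towards the robot.
- board: Loose light-wood board, 130 mm (its x) by 160 mm (its y), 18 mm thick, 0.5 kg; origin at the centre of its underside.
- dried_saddle (a point): Underside apex of the upside-down V that sits on the rail, 96 mm above the basket's underside; 16 mm wide along y. The V's legs end 75 mm above the underside at x = -25 and +25 mm; the +x leg is free, so the rail enters from the basket's +x side between tray (28 mm) and leg (75 mm). Hanging at rest, the underside is 87 mm below the rail's axis. Fresh baskets: same.
- dried_grip (a point): Centre of the block to hold the basket by, above its centre of mass: 26 mm along the basket's x, 18 mm along y, 40 mm high, from 99 to 139 mm above the underside; this point is at 119 mm. Fresh baskets: same, blue.
- rail_mouth (a point): Point on the rail's axis at the tunnel's mouth, at the red ring painted on it, 140 mm above the table. The rail is a round bar 12 mm thick along this frame's y; z up; x away from the robot. Open loading stretch: y = 0 to the end post at +158 mm. Tunnel: y = 0 to -240 mm (end post at -248). The dryer is fixed.
- tunnel_middle (a point): Point on the rail's axis halfway along the tunnel (120 mm from the mouth), same axes. The tunnel is open above and at the mouth; its clear screen (x = -73 to -67 mm, robot side) and white blower box (x = 70 to 150 mm) are 115 mm high, so baskets get in and out only by sliding along the rail through the mouth. Wholly inside: basket origin within 90 mm of here along y.
- paddle (a point): Middle of the top face of the red paddle at the lever's end: 70 mm along the lever, 50 across, 16 thick. Axes turn with the lever: x level, pointing from the robot, with the lever up (face then tilted 25 degrees, lower at the +x end). The hinge (along y) is fixed 178 mm along this x and 92 mm below this z. Behind it: the pump, a fixed blue cylinder on a dark base.
- pump_foot (a point): Point on the table right under the paddle (lever level). The lever is sprung: paddle 257 mm above the table when fully up, 121 mm fully down at a hard stop, a swing of 0.70 rad. About 4 N at the paddle starts it, 11 N holds it down; it comes up by itself when released. A full stroke goes from above 244 mm to below 142 mm.
- fresh1: Steel hanging basket, about 0.25 kg, same shape for all: tray 90 (own x) x 60 (y) x 28 mm high; origin at the centre of its underside, z up. A stem rises from its -x end and carries a V saddle and a grip block above the tray's centre (see dried_saddle, dried_grip). This one has purple flowers in the tray and a blue grip block; it starts standing on the table (absent in some starts).
- fresh2: Another hanging basket of the same shape and size as fresh1: 90 mm (x) by 60 mm (y), same stem, saddle and grip block, origin at the centre of its underside. This one has purple flowers in the tray and a blue grip block; it starts standing on the table (absent in some starts).
- fresh3: Another hanging basket of the same shape and size as fresh1: 90 mm (x) by 60 mm (y), same stem, saddle and grip block, origin at the centre of its underside. This one has purple flowers in the tray and a blue grip block; it starts standing on the table (absent in some starts).
- flask: Bystander, not to be moved: tall blue flask, 72 mm wide, 200 mm high; origin at its base.
- dark_bottle: Bystander, not to be moved: small amber bottle, 40 mm wide, 100 mm high; origin at its base.
- jar: Bystander, not to be moved: glass jar, 64 mm wide, 80 mm high; origin at its base.
- tin: Bystander, not to be moved: brass tin, 70 mm wide, 50 mm high; origin at its base.
Things that resemble listed ones, but are neither listed nor needed, are in the scene too. Leave any orange look-alike of the fresh1 alone. What is shaped like the fresh3 but pink is not meant.

How it is judged (in metres and radians):
On the way, in this order (a step that is already met when the one before it is completed fails the run):
1. the dried basket stands on the wooden board, let go (horizontal distance between dried and board below 0.05 m and z of dried in the frame of board between 0.012 and 0.026 m and angle between dried's own z axis and vertical below 0.1 rad and linear speed of dried below 0.05 m/s and contact force between the fingers and dried below 0.3 N), for 0.2 s.
2. every fresh basket hangs on the rail inside the tunnel, let go (x of fresh1 in the frame of rail_mouth between -0.012 and 0.012 m and y of fresh1 in the frame of rail_mouth between -0.22 and -0.025 m and z of fresh1 in the frame of rail_mouth between -0.1 and -0.07 m and angle between each of fresh1, fresh2, fresh3's own z axis and vertical below 0.15 rad and linear speed of each of fresh1, fresh2, fresh3 below 0.05 m/s and x of fresh2 in the frame of rail_mouth between -0.012 and 0.012 m and y of fresh2 in the frame of rail_mouth between -0.22 and -0.025 m and z of fresh2 in the frame of rail_mouth between -0.1 and -0.07 m and x of fresh3 in the frame of rail_mouth between -0.012 and 0.012 m and y of fresh3 in the frame of rail_mouth between -0.22 and -0.025 m and z of fresh3 in the frame of rail_mouth between -0.1 and -0.07 m and contact force between the fingers and fresh1 below 0.3 N and contact force between the fingers and fresh2 below 0.3 N and contact force between the fingers and fresh3 below 0.3 N), for 0.2 s.
3. stroke 1: lever fully down (height (world z) of paddle below 0.142 m and x of fresh1 in the frame of rail_mouth between -0.012 and 0.012 m and y of fresh1 in the frame of rail_mouth between -0.22 and -0.025 m and z of fresh1 in the frame of rail_mouth between -0.1 and -0.07 m and angle between each of fresh1, fresh2, fresh3's own z axis and vertical below 0.15 rad and linear speed of each of fresh1, fresh2, fresh3 below 0.05 m/s and x of fresh2 in the frame of rail_mouth between -0.012 and 0.012 m and y of fresh2 in the frame of rail_mouth between -0.22 and -0.025 m and z of fresh2 in the frame of rail_mouth between -0.1 and -0.07 m and x of fresh3 in the frame of rail_mouth between -0.012 and 0.012 m and y of fresh3 in the frame of rail_mouth between -0.22 and -0.025 m and z of fresh3 in the frame of rail_mouth between -0.1 and -0.07 m), for 0.05 s.
4. stroke 1: lever back up (height (world z) of paddle above 0.244 m), for 0.05 s.
5. stroke 2: lever fully down (all of step 3), for 0.05 s.
6. stroke 2: lever back up (height (world z) of paddle above 0.244 m), for 0.05 s.
7. stroke 3: lever fully down (all of step 5), for 0.05 s.
8. stroke 3: lever back up (height (world z) of paddle above 0.244 m), for 0.05 s.
At the end, for the whole second after the job is handed in: The dried basket stands upright on the board, its centre within 50 mm of the board's centre; every fresh basket present hangs at rest on the rail, upright within 0.15 rad, its centre 25 to 220 mm inside the tunnel; after three full pump strokes the lever is back up (paddle higher than 244 mm) (all of step 1 and x of fresh1 in the frame of rail_mouth between -0.012 and 0.012 m and y of fresh1 in the frame of rail_mouth between -0.22 and -0.025 m and z of fresh1 in the frame of rail_mouth between -0.1 and -0.07 m and angle between each of fresh1, fresh2, fresh3's own z axis and vertical below 0.15 rad and linear speed of each of fresh1, fresh2, fresh3 below 0.05 m/s and x of fresh2 in the frame of rail_mouth between -0.012 and 0.012 m and y of fresh2 in the frame of rail_mouth between -0.22 and -0.025 m and z of fresh2 in the frame of rail_mouth between -0.1 and -0.07 m and x of fresh3 in the frame of rail_mouth between -0.012 and 0.012 m and y of fresh3 in the frame of rail_mouth between -0.22 and -0.025 m and z of fresh3 in the frame of rail_mouth between -0.1 and -0.07 m and height (world z) of paddle above 0.244 m); the robot touches nothing.
It fails at once if a bystander on the table was moved by more than 40 mm (distance of any of flask, dark_bottle, jar, tin from where it was at the start of the episode above 0.04 m).
Of fresh1, fresh2, fresh3 only 2 to 3 are there at a start; the rules pass over those that are not, and their reading is None.
At some moment in a run one of board, fresh1, fresh2, fresh3 may be knocked a few centimetres aside while the robot is not near it.
Once in a run the grip may slacken for a moment while it holds something.
It also fails if it takes over 210 s, if anything falls off the work surface, if the arm or the gripper's body presses on something with over 40 N, if the wrist force passes 120 N, or if a joint passes its speed limit or range.

## Working session

There is one attempt and no reset: what is moved stays moved. The work goes in short steps, Python scripts to look and compute and a tool call to move; the robot and the scene stay as the last step left them, time stands still between calls to the robot, and variables do not carry over. Pictures are saved under pics/ and viewed, and the job is handed in when it is done.

Besides the shell and the picture viewer there is one more tool, called after ">>>" as a command line: name --pt "numbers of a row" for each row, then --argument value for the rest. carry_out: Moves the arm, as the interface text tells. Its arguments: {"type":"object","properties":{"targets":{"type":"array","items":{"type":"array","items":{"type":"number"}}}},"required":["targets"]}

```bash
mkdir -p pics; ls; cat > h.py <<'E'
import numpy as np, cv2
from workcell import env, eyes, ticket
def snap(n,fn=None):
    s=eyes.snapshot(n)
    if fn: cv2.imwrite('pics/'+fn,s['img'][:,:,::-1])
    return s
def f(s): return s['img'].shape[0]/2/np.tan(np.radians(s['vertical_fov'])/2)
def world(s,u,v,z=None):
    """pixel->world using depth (or z plane)"""
    F=f(s); d=np.array([(u-s['cx'])/F,-(v-s['cy'])/F,-1.0])
    Ti=np.linalg.inv(s['view'])
    if z is None:
        return (Ti@np.r_[d*s['range_z'][int(v),int(u)],1])[:3]
    o=Ti[:3,3]; w=Ti[:3,:3]@d
    return o+w*(z-o[2])/w[2]
def cloud(s):
    F=f(s); h,w=s['range_z'].shape
    u,v=np.meshgrid(np.arange(w),np.arange(h)); r=s['range_z']
    P=np.stack([(u-s['cx'])/F*r,-(v-s['cy'])/F*r,-r,np.ones_like(r)],-1)
    return (P@np.linalg.inv(s['view']).T)[...,:3]
def pix(s,p):
    c=s['view']@np.r_[p,1]; F=f(s)
    return s['cx']+F*c[0]/-c[2], s['cy']+F*-c[1]/-c[2]
E
python3 - <<'E'
from h import *
for n in ['side','top','wrist']:
    s=snap(n,n+'0.png'); print(n,s['vertical_fov'],s['cx'],s['cy'],np.linalg.inv(s['view']).round(2)[:3].tolist())
print(env.state())
E
```

```text
pics
side 46.141082608276776 285.4970186786172 208.8972905353566 [[0.77, 0.39, -0.51, -238.02], [-0.64, 0.47, -0.61, -867.68], [-0.0, 0.79, 0.61, 1038.8]]
top 43.802663927968446 280.9599742241503 205.72308061818782 [[-0.01, 0.99, -0.14, 278.53], [-1.0, -0.01, -0.01, -0.64], [-0.01, 0.14, 0.99, 1669.98]]
wrist 65.70646984690485 281.51598345462344 208.666844717436 [[0.37, -0.89, -0.27, 162.41], [0.93, 0.36, 0.11, 608.66], [-0.0, -0.29, 0.96, 374.71]]
{'time': 0.15, 'q': array([ 1.09451313e+00,  4.94080384e-01,  1.34597620e+00, -2.94262278e-05,
        1.30248247e+00, -9.55053934e-02]), 'qvel': array([-0.00059213, -0.00203304, -0.00190586,  0.00046152, -0.00186781,
       -0.00060098]), 'tau': array([ 1.63340483e-03, -8.82542825e+01, -3.84066224e+01, -3.46223405e-04,
        6.93858965e-03, -1.01075002e-04]), 'tcp_pos': array([232.23347144, 580.14077651, 404.21658672]), 'eef_rot': array([ 0.58575321,  0.39605829, -0.39663612, -0.58541506]), 'ft_force': array([-0.30855377, -0.14363451, -0.56673852]), 'wrist_torque': array([-0.06962706,  0.05262826,  0.00553768]), 'finger_gap': 1.0013491524167095}
```

View pics/side0.png

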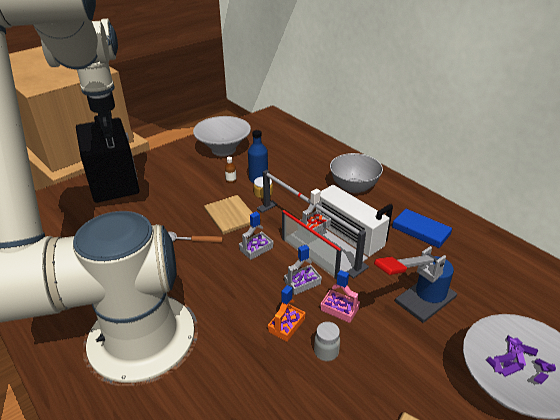

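View pics/top0.png

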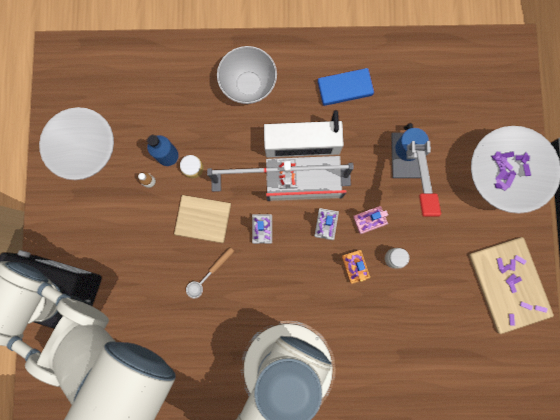

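View pics/wrist0.png

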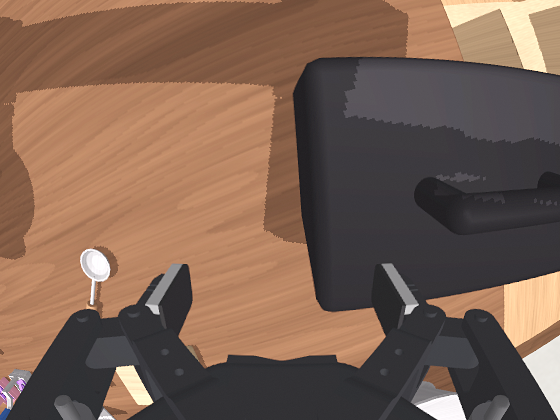

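```bash
python3 - <<'E'
from h import *
from scipy.spatial.transform import Rotation as R
print(R.from_quat(env.state()['eef_rot']).as_matrix().round(3))
E
```

```text
[[ 0.372 -0.    -0.928]
 [ 0.928 -0.001  0.372]
 [-0.001 -1.     0.   ]]
```

```bash
python3 - <<'E'
from h import *
s=snap('top'); im=s['img'][:,:,::-1]
c=im[110:290,165:445]; cv2.imwrite('pics/topz.png',cv2.resize(c,None,fx=2.8,fy=2.8,interpolation=cv2.INTER_CUBIC))
t=snap('side'); c=t['img'][:,:,::-1][120:370,190:470]; cv2.imwrite('pics/sidez.png',cv2.resize(c,(784,560),interpolation=cv2.INTER_CUBIC))
P=cloud(s)
hsv=cv2.cvtColor(s['img'],cv2.COLOR_RGB2HSV)
def comps(m,name,mn=8):
    n,l,st,ce=cv2.connectedComponentsWithStats(m.astype(np.uint8))
    for i in range(1,n):
        if st[i,4]>=mn:
            q=P[l==i]; q=q[np.isfinite(q).all(1)]
            print(name,ce[i].round(1),st[i,4],'min',q.min(0).round(),'max',q.max(0).round(),'med',np.median(q,0).round(1))
H,S,V=hsv[...,0],hsv[...,1],hsv[...,2]
comps((H>100)&(H<122)&(S>130)&(V>60),'blue')
comps(((H<6)|(H>174))&(S>150)&(V>90),'red')
E
```

```text
blue [345.2  86.4] 1416 min [ 279. -294.   -2.] max [ 9.54e+02 -1.00e+00  1.67e+03] med [ 893.9 -198.    29.5]
blue [409.6 140.7] 479 min [ 279. -434.   20.] max [ 7.27e+02 -1.00e+00  1.67e+03] med [ 690.8 -376.4  114.3]
blue [163.7 151.7] 530 min [279.  -1.   6.] max [ 706.  415. 1670.] med [660.2 369.9 127.8]
blue [375.4 215.5] 55 min [ 446. -278.  124.] max [ 466. -252.  147.] med [ 455.2 -263.3  137.6]
blue [328.6 220.2] 49 min [ 432. -136.  127.] max [ 457. -117.  147.] med [ 443.7 -126.2  138.2]
blue [260.2 225.1] 48 min [419.  69. 102.] max [443.  83. 146.] med [431.3  76.5 139. ]
blue [360.1 265.5] 50 min [ 300. -226.  125.] max [ 323. -205.  148.] med [ 308.5 -213.8  137.9]
red [281.5 164.5] 10 min [620.   7.  75.] max [630.  17.  82.] med [625.9  12.   78.2]
red [292.5 164.5] 8 min [622. -27.  71.] max [628. -18.  84.] med [624.6 -22.2  76. ]
red [281.8 176.2] 9 min [586.   5.  74.] max [591.  17.  82.] med [588.8  10.8  78.1]
red [292.8 181.2] 10 min [564. -26.  70.] max [580. -20.  82.] med [572.7 -23.1  76. ]
red [282.  181.5] 8 min [566.   8.  72.] max [577.  14.  86.] med [570.9  10.9  80.9]
red [307.5 192.6] 110 min [ 525. -178.  108.] max [537.  59. 128.] med [529.3 -68.8 115.7]
red [429.8 204.8] 435 min [ 279. -496.  -12.] max [ 5.41e+02 -1.00e+00  1.67e+03] med [ 469.2 -392.5  258.5]
```

View pics/topz.png

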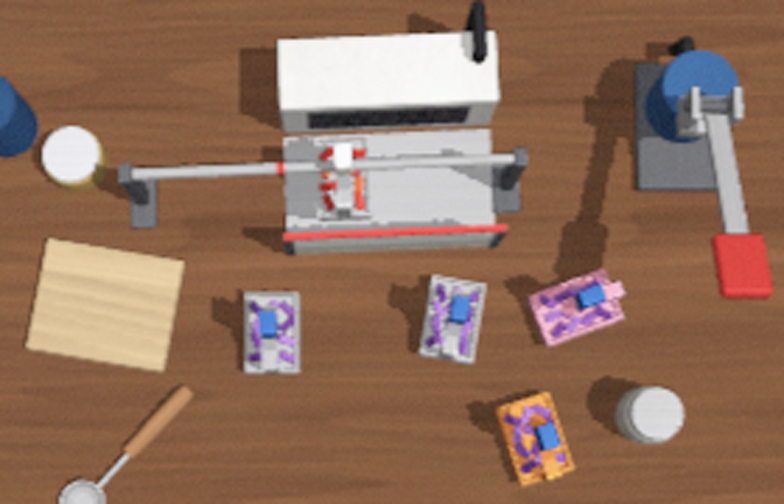

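View pics/sidez.png

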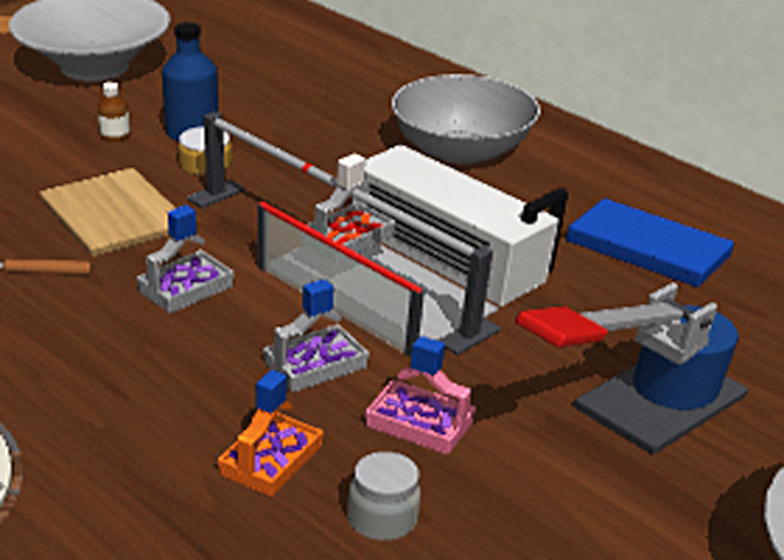

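```bash
cat > meas.py <<'E'
from h import *
def measure(s):
    P=cloud(s); hsv=cv2.cvtColor(s['img'],cv2.COLOR_RGB2HSV); H,S,V=[hsv[...,i].astype(int) for i in range(3)]
    X,Y,Z=P[...,0],P[...,1],P[...,2]
    out={}
    # blue grip blocks
    m=((H>100)&(H<122)&(S>130)&(V>60)&(Z>120)&(Z<215)&(X<700)&(X>250)&(np.abs(Y)<330)).astype(np.uint8)
    n,l,st,ce=cv2.connectedComponentsWithStats(m)
    for i in range(1,n):
        if st[i,4]<15: continue
        q=P[l==i]; zt=np.percentile(q[:,2],70); q=q[q[:,2]>zt-6]
        c=np.median(q,0); c[:2]=(np.percentile(q,3,0)[:2]+np.percentile(q,97,0)[:2])/2
        # tray: light/gray at z 15..40 near
        d=np.hypot(X-c[0],Y-c[1]); tm=(d<75)&(Z>zt-139+20)&(Z<zt-139+34)
        nn,ll,ss,cc=cv2.connectedComponentsWithStats(tm.astype(np.uint8),connectivity=8)
        r=None
        if nn>1:
            k=1+np.argmax(ss[1:,4]); r=cv2.minAreaRect(np.float32(P[tm][:,:2]))
        print('blue',ce[i].round(1),st[i,4],c.round(1),'top z',round(zt,1),'tray',r)
    # white grip
    return P,H,S,V
if __name__=='__main__':
    s=snap('top'); P,H,S,V=measure(s); X,Y,Z=P[...,0],P[...,1],P[...,2]
    m=(Z>138)&(Z<152)&(X>570)&(X<660)&(Y<190)&(Y>-190)&(S<70)
    pts=P[m]; 
    for _ in range(4):
        a=np.polyfit(pts[:,1],pts[:,0],1); r=pts[:,0]-np.polyval(a,pts[:,1]); pts=pts[np.abs(r)<7]
    print('rail x=%.4f*y+%.1f'%tuple(a),len(pts),pts[:,1].min(),pts[:,1].max(),np.median(pts[:,2]))
    m=((H<8)|(H>172))&(S>100)&(V>80)&(Z>138)&(Z<152)&(X>570)&(X<660)
    print('ring',m.sum(),P[m].mean(0).round(1),P[m].min(0).round(1),P[m].max(0).round(1))
    m=(Z>178)&(Z<200)&(S<60)&(X>560)&(X<680)&(np.abs(Y)<120); q=P[m]
    print('white',m.sum(),np.percentile(q,3,0).round(1),np.percentile(q,97,0).round(1))
    m=(Z>40)&(Z<90)&(X>540)&(X<665)&(np.abs(Y+5)<60); q=P[m]
    print('dried tray',m.sum(),np.percentile(q,2,0).round(1),np.percentile(q,98,0).round(1))
    m=((H>8)&(H<25)&(V>150)&(S<150)&(Z>8)&(Z<30)&(X>400)&(X<620)&(Y>100)&(Y<300)); q=P[m]
    r=cv2.minAreaRect(np.float32(q[:,:2])); print('board',m.sum(),r,np.median(q[:,2]))
    m=((H<8)|(H>172))&(S>150)&(V>80)&(X>380)&(X<600)&(Y<-330)&(Y>-450)&(Z>200); q=P[m]
    print('paddle',m.sum(),np.percentile(q,2,0).round(1),np.percentile(q,98,0).round(1),np.median(q,0).round(1),cv2.minAreaRect(np.float32(q[:,:2])))
    for n,lo,hi in [('tin',(600,250,40),(720,340,60)),('post',(560,150,120),(660,200,170)),('flask',(600,330,150),(760,460,220)),('jar',(280,-340,60),(400,-230,100))]:
        m=np.all((P>lo)&(P<hi),-1); q=P[m]; 
        if len(q): print(n,m.sum(),q.min(0).round(),q.max(0).round())
E
python3 meas.py
```

```text
blue [375.4 215.5] 55 [ 457.  -264.6  139.3] top z 139.9 tray ((457.07232666015625, -264.5967712402344), (60.2425422668457, 92.35713195800781), 19.540027618408203)
blue [328.6 220. ] 50 [ 444.3 -125.4  138.8] top z 139.7 tray ((445.4460144042969, -125.13108825683594), (59.8358039855957, 91.0522232055664), 79.1115951538086)
blue [260.  224.9] 44 [431.3  76.6 139.2] top z 140.2 tray ((433.00103759765625, 79.19404602050781), (57.45243453979492, 89.60124206542969), 89.64457702636719)
blue [360.1 265.5] 50 [ 309.7 -213.5  140.1] top z 141.0 tray ((310.5079650878906, -214.2914581298828), (89.6709976196289, 60.80118942260742), 16.816036224365234)
rail x=-0.0286*y+598.3 442 -188.9573209364792 189.09463734767007 145.15939970201407
ring 7 [596.   62.4 145.2] [591.5  60.4 140.2] [601.4  63.8 151.2]
white 59 [586.4 -10.6 179.2] [611.3   3.9 196.3]
dried tray 377 [554.1 -32.4  59.9] [642.8  25.8  86. ]
board 1377 ((457.2062072753906, 209.33688354492188), (201.3428497314453, 130.1563262939453), 80.19747161865234) 17.84393589739375
paddle 407 [ 440.6 -414.6  242. ] [ 501.7 -367.6  273.2] [ 471.4 -390.5  259.3] ((472.6492919921875, -390.9470520019531), (65.20269012451172, 50.06404113769531), 0.27497172355651855)
tin 333 [603. 269.  40.] [668. 336.  59.]
post 67 [586. 150. 137.] [601. 198. 151.]
flask 171 [659. 364. 150.] [692. 402. 206.]
jar 154 [ 282. -340.   60.] [ 364. -230.   89.]
```

```bash
python3 - <<'E'
from h import *
s=snap('top')
for c in [(106,304.5),(48,239),(184,262),(165,370),(27,347)]:
    print(c, world(s,165+c[0]/2.8-.3,110+c[1]/2.8-.3,18).round(1))
hsv=cv2.cvtColor(s['img'],cv2.COLOR_RGB2HSV)
print(hsv[218,203],hsv[240,240])
P=cloud(s)
m=(P[...,2]>12)&(P[...,2]<26)&(P[...,0]>370)&(P[...,0]<550)&(P[...,1]>115)&(P[...,1]<310)
n,l,st,ce=cv2.connectedComponentsWithStats(m.astype(np.uint8),connectivity=4)
k=1+np.argmax(st[1:,4]); print(st[k],cv2.minAreaRect(np.float32(P[l==k][:,:2])))
E
```

```text
(106, 304.5) [466.2 265.8  18. ]
(48, 239) [542.4 333.1  18. ]
(184, 262) [514.  177.1  18. ]
(165, 370) [390.9 198.2  18. ]
(27, 347) [418.7 355.   18. ]
[ 19  75 213] [ 12 138 135]
[ 189  196   41   47 1412] ((465.00384521484375, 255.20132446289062), (133.34231567382812, 130.12535095214844), 79.52789306640625)
```

>>> carry_out --pt "21 -34 0 0 0 0.04 60" --pt "21 -34 0 0 0 0.04 60" --pt "21 -34 0 0 0 0.04 60" --pt "21 -34 0 0 0 0.04 60" --pt "21 -34 0 0 0 0.04 60" --pt "21 -34 0 0 0 0.04 60" --pt "21 -34 0 0 0 0.04 60" --pt "21 -34 0 0 0 0.04 60" --pt "21 -34 0 0 0 0.04 60" --pt "21 -34 0 0 0 0.04 60"

```text
time: 1.18
tcp_pos: [443.4, 230.8, 404.6]
eef_rot: [0.487, 0.513, -0.511, -0.489]
ft_force: [1.6, 0.9, 0.4]
finger_gap: 0.699
```

>>> carry_out --pt "22 -33 0 0 0 0 50" --pt "22 -33 0 0 0 0 50" --pt "22 -33 0 0 0 0 50" --pt "22 -33 0 0 0 0 50" --pt "22 -33 0 0 0 0 50" --pt "22 -33 0 0 0 0 50" --pt "20 -33 0 0 0 0 50" --pt "0 0 0 0 0 0 50"

```text
time: 1.85
tcp_pos: [603.0, -19.8, 405.8]
eef_rot: [0.489, 0.513, -0.509, -0.488]
ft_force: [-0.9, 0.7, 0.5]
finger_gap: 0.583
```

```bash
cat >> h.py <<'E'
from scipy.spatial.transform import Rotation as Ro
def st():
    e=env.state(); M=Ro.from_quat(e['eef_rot']).as_matrix()
    print('t %.2f tcp %s yaw %.3f tilt %s gap %.1f F %s q %s'%(e['time'],e['tcp_pos'].round(1),np.arctan2(M[1,0],M[0,0]),M[:2,1].round(3),e['finger_gap']*85.4,e['ft_force'].round(1),e['q'].round(2)))
E
python3 - <<'E'
from h import *
st(); snap('wrist','w1.png')
E
```

```text
t 1.85 tcp [603.  -19.8 405.8] yaw 1.617 tilt [0.005 0.002] gap 49.8 F [-0.9  0.7  0.5] q [-0.13  0.46  1.4   0.    1.27 -1.75]
```

View pics/w1.png

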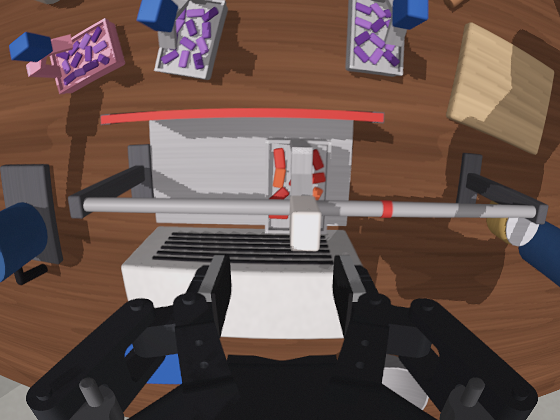

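```bash
cat >> h.py <<'E'
def wcloud(s):
    F=f(s); h,w=s['range_z'].shape
    u,v=np.meshgrid(np.arange(w),np.arange(h)); dx=u-s['cx']; dy=v-s['cy']; r=np.hypot(dx,dy)+1e-9; th=r/F
    t=np.tan(np.minimum(th,1.5))
    R_=s['range_z']
    P=np.stack([dx/r*t*R_,-dy/r*t*R_,-R_,np.ones_like(R_)],-1)
    P=(P@np.linalg.inv(s['view']).T)[...,:3]; P[R_<=0]=np.nan
    return P
E
python3 - <<'E'
from h import *
s=snap('wrist'); P=wcloud(s); X,Y,Z=np.moveaxis(P,-1,0)
m=(Z>185)&(Z<200)&(X>560)&(X<640)&(np.abs(Y)<60)
n,l,stt,ce=cv2.connectedComponentsWithStats(m.astype(np.uint8))
for i in range(1,n):
    if stt[i,4]>30:
        q=P[l==i]; print(stt[i],ce[i],np.percentile(q,2,0).round(1),np.percentile(q,98,0).round(1),cv2.minAreaRect(np.float32(q[:,:2])))
m=(Z>140)&(Z<152)&(X>560)&(X<640); q=P[m]
a=np.polyfit(q[:,1],q[:,0],1); r=q[:,0]-np.polyval(a,q[:,1]); q=q[abs(r)<6];print(np.polyfit(q[:,1],q[:,0],1),q[:,2].max(),q[:,1].min(),q[:,1].max())
E
```

```text
[ 286  211   31   43 1253] [300.51556265 232.04708699] [587.1 -13.6 186.5] [612.2   3.7 193.9] ((599.8335571289062, -4.743133544921875), (26.51760482788086, 18.123153686523438), 2.301168203353882)
[-2.79796324e-02  5.98352198e+02] 151.9949488828865 -200.24822045064218 233.56766770380383
```

>>> carry_out --pt "-3.5 15 0 0 0 -0.01 45" --pt "0 0 0 0 0 0 45" --pt "0 0 -30 0 0 0 45" --pt "0 0 -30 0 0 0 45" --pt "0 0 -14 0 0 0 45" --pt "0 0 0 0 0 0 45"

```text
time: 2.45
tcp_pos: [594.2, 4.7, 331.2]
eef_rot: [0.489, 0.513, -0.508, -0.489]
ft_force: [-0.6, -0.2, -0.2]
finger_gap: 0.526
```

```bash
python3 -c "
from h import *
st()"
```

```text
t 2.45 tcp [594.2   4.7 331.2] yaw 1.614 tilt [0.006 0.005] gap 45.0 F [-0.6 -0.2 -0.2] q [-0.09  0.53  1.51  0.01  1.1  -1.71]
```

>>> carry_out --pt "4 -7 0 -0.004 0.005 -0.008 45" --pt "0 0 0 0 0 0 45" --pt "0 0 0 0 0 0 45"

```text
time: 2.7
tcp_pos: [598.2, -1.3, 332.9]
eef_rot: [0.49, 0.51, -0.509, -0.49]
ft_force: [0.3, 0.6, 1.2]
finger_gap: 0.53
```

```bash
python3 -c "
from h import *
st()"
```

```text
t 2.70 tcp [598.2  -1.3 332.9] yaw 1.609 tilt [0. 0.] gap 45.3 F [0.3 0.6 1.2] q [-0.1   0.53  1.5   0.    1.11 -1.71]
```

>>> carry_out --pt "1 -3 -3 0 0 0 45" --pt "0 0 0 0 0 0 30" --pt "0 0 0 0 0 0 12" --pt "0 0 0 0 0 0 12" --pt "0 0 0 0 0 0 12" --pt "0 0 0 0 0 0 12" --pt "0 0 0 0 0 0 12"

```text
time: 3.28
tcp_pos: [599.9, -4.9, 332.7]
eef_rot: [0.492, 0.51, -0.508, -0.489]
ft_force: [0.0, 0.1, -2.8]
finger_gap: 0.201
```

```bash
python3 -c "
from h import *
st();snap('wrist','w2.png')"
```

```text
t 3.28 tcp [599.9  -4.9 332.7] yaw 1.608 tilt [ 0.005 -0.   ] gap 17.2 F [ 0.   0.1 -2.8] q [-0.11  0.53  1.5   0.    1.11 -1.72]
```

View pics/w2.png

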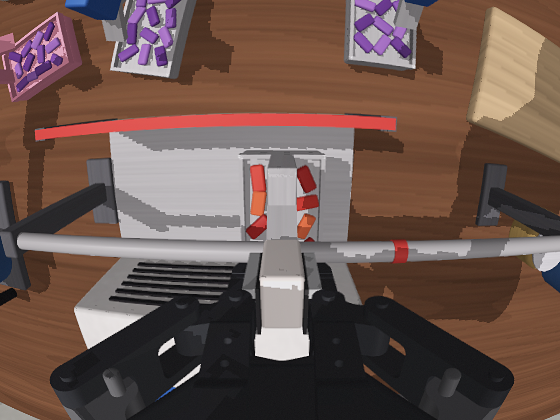

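>>> carry_out --pt "0 0 5 0 0 0 10" --pt "0 15 0 0 0 0 10" --pt "-0.5 20 0 0 0 0 10" --pt "-0.5 20 0 0 0 0 10" --pt "-0.5 20 0 0 0 0 10" --pt "-0.5 20 0 0 0 0 10" --pt "-0.5 15 0 0 0 0 10" --pt "0 0 0 0 0 0 10"

```text
time: 4.0
tcp_pos: [596.8, 108.8, 339.7]
eef_rot: [0.492, 0.51, -0.508, -0.49]
ft_force: [0.0, -1.0, -2.7]
finger_gap: 0.201
```

```bash
python3 -c "
from h import *
st();snap('wrist','w3.png')"
```

```text
t 4.00 tcp [596.8 108.8 339.7] yaw 1.606 tilt [ 0.004 -0.   ] gap 17.2 F [ 0.  -1.  -2.7] q [ 0.08  0.53  1.47 -0.    1.13 -1.52]
```

View pics/w3.png

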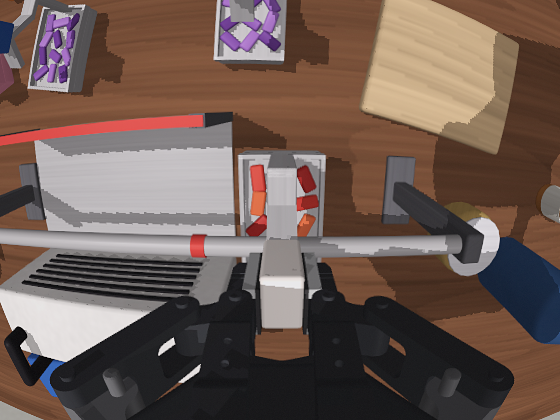

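>>> carry_out --pt "-0.5 14 0 0 0 0 10" --pt "-0.5 14 0 0 0 0 10" --pt "0 0 10 0 0 0 10" --pt "0 0 15 0 0 0 10" --pt "0 0 3 0 0 0 10" --pt "0 0 0 0 0 0 10"

```text
time: 4.55
tcp_pos: [595.9, 134.9, 369.6]
eef_rot: [0.492, 0.509, -0.508, -0.49]
ft_force: [-0.1, -0.3, -3.7]
finger_gap: 0.204
```

```bash
python3 -c "
from h import *
st();s=snap('side'); cv2.imwrite('pics/s3.png',cv2.resize(s['img'][120:330,190:470,::-1],(784,588)))"
```

```text
t 4.55 tcp [595.9 134.9 369.6] yaw 1.605 tilt [ 0.003 -0.002] gap 17.5 F [-0.1 -0.3 -3.7] q [ 0.13  0.51  1.43 -0.    1.21 -1.48]
```

View pics/s3.png

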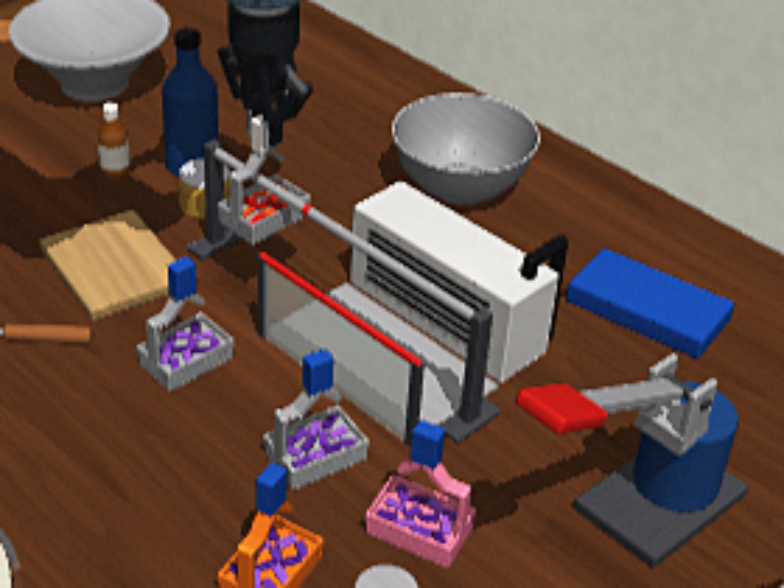

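>>> carry_out --pt "-15 0 0 0 0 0 10" --pt "-22 0 0 0 0 0 10" --pt "-22 0 0 0 0 0 10" --pt "-20 0 0 0 0 0 10" --pt "0 0 0 0 0 0 10"

```text
time: 5.02
tcp_pos: [514.2, 132.5, 367.0]
eef_rot: [-0.493, -0.507, 0.508, 0.491]
ft_force: [0.6, 0.6, -2.7]
finger_gap: 0.199
```

>>> carry_out --pt "-8 20 3 0 0 0 10" --pt "-9 25 0 0 0 0 10" --pt "-9 25 0 0 0 0 10" --pt "-9 25 0 0 0 0 10" --pt "-9 25 0 0 0 0 10" --pt "-2 6 0 0 0 0 10" --pt "0 0 0 0 0 0 10"

```text
time: 5.6
tcp_pos: [466.2, 260.1, 368.0]
eef_rot: [-0.494, -0.505, 0.508, 0.492]
ft_force: [1.1, -0.4, -2.6]
finger_gap: 0.201
```

```bash
python3 -c "
from h import *
st();snap('wrist','w4.png');s=snap('top','t4.png')"
```

```text
t 5.60 tcp [466.2 260.1 368. ] yaw 1.597 tilt [-0.    -0.004] gap 17.2 F [ 1.1 -0.4 -2.6] q [ 0.4   0.41  1.62 -0.    1.12 -1.2 ]
```

View pics/w4.png

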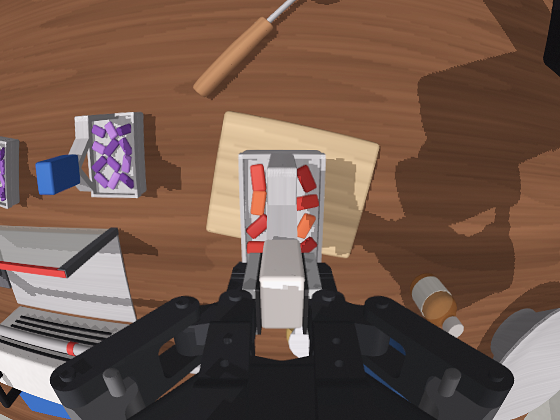

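View pics/t4.png

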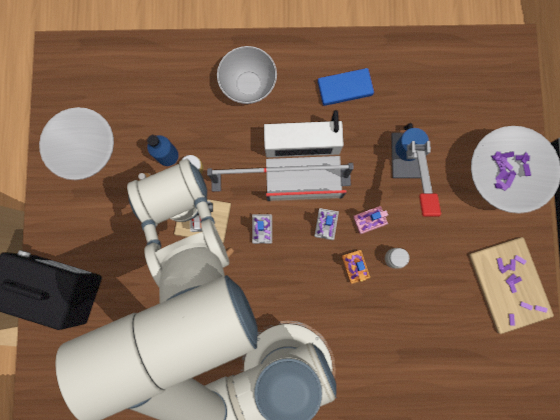

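```bash
cat >> h.py <<'E'
def wworld(s,u,v,z):
    F=f(s); dx,dy=u-s['cx'],v-s['cy']; r=np.hypot(dx,dy)+1e-9; th=r/F
    d=np.array([dx/r*np.sin(th),-dy/r*np.sin(th),-np.cos(th)])
    Ti=np.linalg.inv(s['view']); o=Ti[:3,3]; w=Ti[:3,:3]@d
    return o+w*(z-o[2])/w[2]
E
python3 -c "
from h import *
s=snap('wrist')
c=np.array([wworld(s,*p,18) for p in [(228,112),(379,145),(348,257),(206,230)]]); print(c.round(1),c.mean(0))"
```

```text
[[392.6 203.5  18. ]
 [420.4 355.4  18. ]
 [544.4 333.1  18. ]
 [516.5 177.7  18. ]] [468.47898718 267.44988572  18.        ]
```

>>> carry_out --pt "1 5 0 0 0 0 10" --pt "0 0 -10 0 0 0 10" --pt "0 0 -15 0 0 0 10" --pt "0 0 -15 0 0 0 10" --pt "0 0 -12 0 0 0 10" --pt "0 0 -5 0 0 0 10" --pt "0 0 0 0 0 0 10"

```text
time: 6.33
tcp_pos: [470.7, 259.1, 306.5]
eef_rot: [-0.497, -0.504, 0.505, 0.494]
ft_force: [0.4, 0.6, -4.0]
finger_gap: 0.201
```

>>> carry_out --pt "-3 6 0 0 0 0 10" --pt "0 0 -3 0 0 0 10" --pt "0 0 -2 0 0 0 10" --pt "0 0 0 0 0 0 10"

```text
time: 6.67
tcp_pos: [468.0, 265.3, 301.7]
eef_rot: [-0.498, -0.504, 0.505, 0.494]
ft_force: [-0.2, 1.0, -2.6]
finger_gap: 0.202
```

>>> carry_out --pt "0 0 -2 0 0 0 10" --pt "0 0 0 0 0 0 10"

```text
time: 6.83
tcp_pos: [468.2, 265.5, 300.2]
eef_rot: [-0.498, -0.504, 0.504, 0.494]
ft_force: [0.2, -0.8, -3.7]
finger_gap: 0.205
```

>>> carry_out --pt "0 0 -2 0 0 0 10" --pt "0 0 -1 0 0 0 10" --pt "0 0 0 0 0 0 10"

```text
time: 7.08
tcp_pos: [468.3, 265.4, 298.6]
eef_rot: [0.498, 0.505, -0.504, -0.493]
ft_force: [-0.2, 0.2, -2.9]
finger_gap: 0.201
```

>>> carry_out --pt "0 0 -2 0 0 0 10" --pt "0 0 -1 0 0 0 10" --pt "0 0 0 0 0 0 10"

```text
time: 7.33
tcp_pos: [468.3, 265.0, 298.6]
eef_rot: [0.499, 0.506, -0.503, -0.493]
ft_force: [0.1, 0.7, -4.0]
finger_gap: 0.203
```

>>> carry_out --pt "0 0 -3 0 0 0 10" --pt "0 0 -3 0 0 0 10" --pt "0 0 0 0 0 0 10"

```text
time: 7.58
tcp_pos: [468.7, 265.1, 298.3]
eef_rot: [0.5, 0.508, -0.501, -0.492]
ft_force: [0.5, -0.5, -3.4]
finger_gap: 0.198
```

```bash
python3 -c "
from h import *
st();s=snap('side'); cv2.imwrite('pics/s5.png',cv2.resize(s['img'][120:300,170:370,::-1],(800,720))[:600])"
```

```text
t 7.58 tcp [468.7 265.1 298.3] yaw 1.588 tilt [ 0.015 -0.001] gap 16.9 F [ 0.5 -0.5 -3.4] q [ 0.41  0.5   1.69 -0.01  0.94 -1.18]
```

View pics/s5.png

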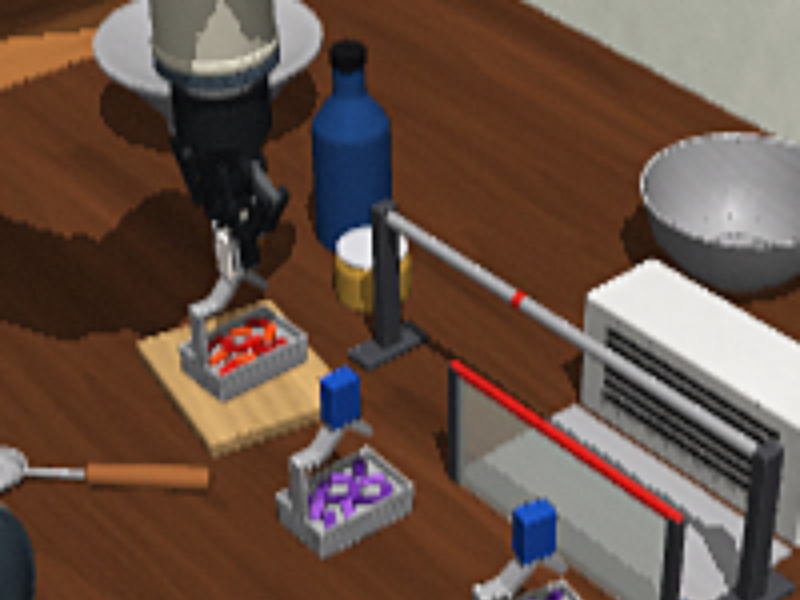

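```bash
python3 -c "
from h import *
print(env.state()['tau'].round(1))
for n in ['side','top']:
    s=snap(n);P=cloud(s);X,Y,Z=np.moveaxis(P,-1,0)
    m=(abs(X-468)<55)&(abs(Y-265)<42)&(Z>25)&(Z<80)
    q=P[m]; print(n,m.sum(),np.histogram(q[:,2],bins=range(25,81,5)))
"
```

```text
[ -0.  -78.2 -27.7  -0.1   0.1   0. ]
side 466 (array([ 37,  45,  65, 149, 123,  21,   4,   5,   5,   5,   7]), array([25, 30, 35, 40, 45, 50, 55, 60, 65, 70, 75, 80]))
top 28 (array([ 2,  3, 12,  8,  2,  1,  0,  0,  0,  0,  0]), array([25, 30, 35, 40, 45, 50, 55, 60, 65, 70, 75, 80]))
```

>>> carry_out --pt "0 0 -3 0 0.01 0 10"

```text
time: 7.82
tcp_pos: [469.7, 265.2, 296.8]
eef_rot: [0.498, 0.506, -0.502, -0.493]
ft_force: [-7.1, -14.5, 76.4]
finger_gap: 0.204
```

>>> carry_out --pt "0 0 1 0 0 0 10" --pt "0 0 0 0 0 0 10"

```text
time: 7.98
tcp_pos: [470.4, 265.3, 298.5]
eef_rot: [0.498, 0.507, -0.502, -0.493]
ft_force: [0.6, 0.2, -2.7]
finger_gap: 0.198
```

```bash
python3 -c "
from h import *
st()"
```

```text
t 7.98 tcp [470.4 265.3 298.5] yaw 1.588 tilt [0.011 0.001] gap 16.9 F [ 0.6  0.2 -2.7] q [ 0.4   0.51  1.68 -0.    0.95 -1.18]
```

Contact is confirmed; release.

>>> carry_out --pt "0 0 -1 0 0 0 22" --pt "0 0 0 0 0 0 40" --pt "0 0 0 0 0 0 45" --pt "0 0 0 0 0 0 45" --pt "0 0 15 0 0 0 45" --pt "0 0 30 0 0 0 45" --pt "0 0 30 0 0 0 45" --pt "0 0 15 0 0 0 45" --pt "0 0 0 0 0 0 45"

```text
time: 8.73
tcp_pos: [469.4, 265.0, 386.7]
eef_rot: [0.497, 0.504, -0.504, -0.494]
ft_force: [0.5, 0.2, -0.0]
finger_gap: 0.523
```

```bash
python3 -c "
from h import *
st();s=snap('side'); cv2.imwrite('pics/s6.png',cv2.resize(s['img'][120:270,170:370,::-1],(800,600)));snap('wrist','w6.png')"
```

```text
t 8.73 tcp [469.4 265.  386.7] yaw 1.588 tilt [ 0.003 -0.003] gap 44.7 F [ 0.5  0.2 -0. ] q [ 0.4   0.39  1.58 -0.    1.17 -1.18]
```

View pics/s6.png

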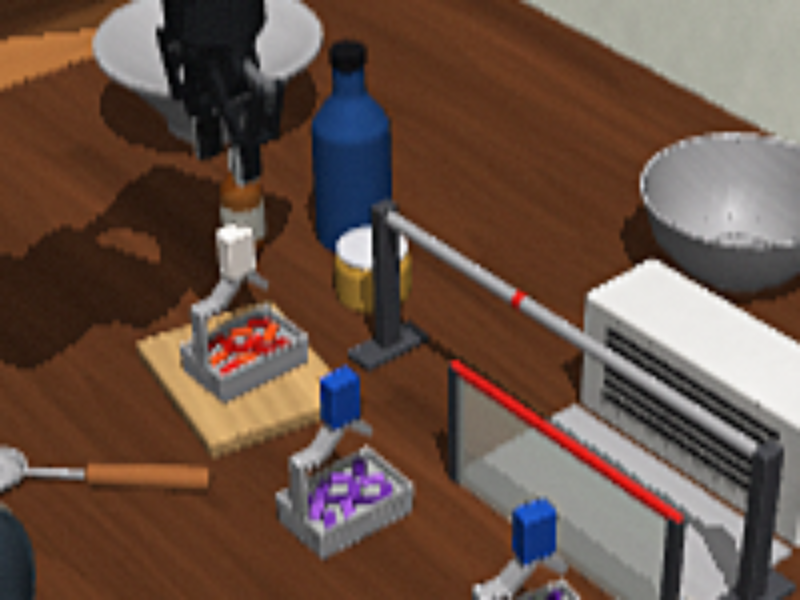

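View pics/w6.png

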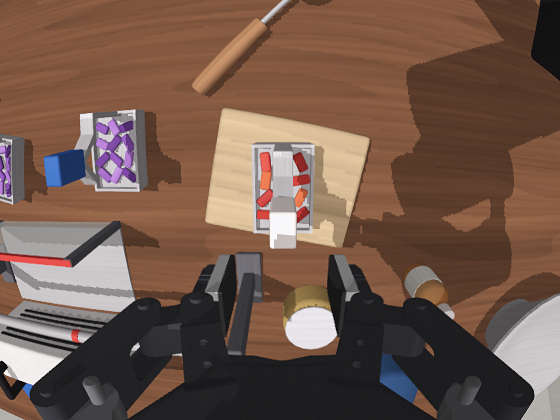

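>>> carry_out --pt "-5 -25 0 0 0 0 45" --pt "-6 -30 0 0 0 0 45" --pt "-6 -30 0 0 0 0 45" --pt "-6 -30 0 0 0 0 45" --pt "-6 -30 0 0 0 0 45" --pt "-5 -25 0 0 0 0 45" --pt "0 0 0 0 0 0 45" --pt "0 0 0 0 0 0 45"

```text
time: 9.5
tcp_pos: [429.9, 88.8, 373.8]
eef_rot: [-0.493, -0.5, 0.51, 0.497]
ft_force: [-0.4, 0.3, -0.9]
finger_gap: 0.532
```

```bash
cat > wm.py <<'E'
from h import *
def blk(zt=139,col='blue'):
    st(); s=snap('wrist'); P=wcloud(s); X,Y,Z=np.moveaxis(P,-1,0)
    hsv=cv2.cvtColor(s['img'],cv2.COLOR_RGB2HSV); H,S=hsv[...,0],hsv[...,1]
    m=(abs(Z-zt)<6)&(X<720)
    m&=(H>100)&(H<125)&(S>120)
    n,l,stt,ce=cv2.connectedComponentsWithStats(m.astype(np.uint8))
    for i in range(1,n):
        if stt[i,4]>60:
            q=P[l==i]; print(stt[i],np.percentile(q,2,0).round(1),np.percentile(q,98,0).round(1),np.round(np.hstack(cv2.minAreaRect(np.float32(q[:,:2]))[:2]),1),cv2.minAreaRect(np.float32(q[:,:2]))[2])
    return s
if __name__=='__main__':
    import sys; s=blk(float(sys.argv[2]) if len(sys.argv)>2 else 139); cv2.imwrite('pics/'+sys.argv[1],s['img'][:,:,::-1])
E
python3 wm.py w7.png
```

```text
t 9.50 tcp [429.9  88.8 373.8] yaw 1.591 tilt [-0.014 -0.005] gap 45.4 F [-0.4  0.3 -0.9] q [ 0.07  0.28  1.82 -0.01  1.06 -1.52]
[253 213  26  39 947] [420.   68.9 134.6] [444.3  85.3 141.5] [432.5  77.3  17.1  25.9] 89.83849334716797
[ 26 221  20  32 507] [ 432.5 -133.9  133.4] [ 457.6 -115.4  141.6] [ 445.4 -125.5   18.9   26.2] 79.76708984375
```

View pics/w7.png

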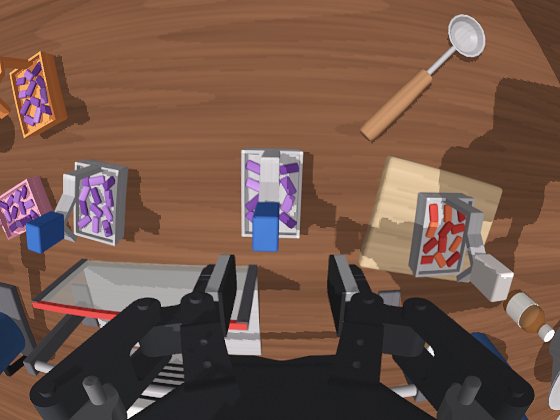

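>>> carry_out --pt "3 -10 0 0.004 -0.012 -0.015 45" --pt "0 0 -10 0 0 0 45" --pt "0 0 -20 0 0 0 45" --pt "0 0 -20 0 0 0 45" --pt "0 0 0 0 0 0 45"

```text
time: 9.97
tcp_pos: [433.9, 82.1, 320.2]
eef_rot: [-0.497, -0.501, 0.503, 0.498]
ft_force: [-1.6, 0.1, -0.1]
finger_gap: 0.529
```

```bash
python3 wm.py w8.png
```

```text
t 9.97 tcp [433.9  82.1 320.2] yaw 1.579 tilt [-0.003 -0.001] gap 45.2 F [-1.6  0.1 -0.1] q [ 0.05  0.36  1.88 -0.    0.9  -1.53]
[ 254  233   35   50 1620] [420.   69.1 134.7] [444.6  85.8 141.5] [432.7  77.2  26.3  17.4] 0.7204716801643372
[  0 242  11  36 271] [ 434.6 -123.5  133.3] [ 459.  -115.   140.8] [ 446.7 -119.2    7.3   26.6] 78.79059600830078
[529 409  23  11 158] [648.3 366.9 133.1] [658.9 404.1 142.6] [652.7 385.8  39.9  11.8] 77.70977783203125
```

>>> carry_out --pt "-1 -4 -8 0 0 0 45" --pt "0 0 -16 0 0 0 45" --pt "0 0 -13 0 0 0 45" --pt "0 0 -3 0 0 0 45" --pt "0 0 0 0 0 0 45"

```text
time: 10.43
tcp_pos: [434.6, 79.4, 282.0]
eef_rot: [0.498, 0.503, -0.503, -0.496]
ft_force: [-0.6, -0.2, 0.4]
finger_gap: 0.529
```

>>> carry_out --pt "-1 -2 -3 0 0 0 45" --pt "0 0 -1 0 0 0 30" --pt "0 0 0 0 0 0 12" --pt "0 0 0 0 0 0 12" --pt "0 0 0 0 0 0 12" --pt "0 0 0 0 0 0 12" --pt "0 0 0 0 0 0 12"

```text
time: 11.02
tcp_pos: [434.2, 77.3, 280.2]
eef_rot: [0.498, 0.504, -0.502, -0.496]
ft_force: [0.2, 0.3, -3.0]
finger_gap: 0.203
```

```bash
python3 -c "
from h import *
st()"
```

```text
t 11.02 tcp [434.2  77.3 280.2] yaw 1.583 tilt [ 0.005 -0.   ] gap 17.3 F [ 0.2  0.3 -3. ] q [ 0.04  0.43  1.93 -0.    0.77 -1.54]
```

>>> carry_out --pt "0 0 10 0 0 0 10" --pt "0 0 25 0 0 0 10" --pt "0 0 25 0 0 0 10" --pt "0 10 20 0 0 0.01 10" --pt "8 15 5 0 0 0.01 10" --pt "15 15 0 0 0 0 10" --pt "20 15 0 0 0 0 10" --pt "20 5 0 0 0 0 10" --pt "0 0 0 0 0 0 10" --pt "0 0 0 0 0 0 10"

```text
time: 11.85
tcp_pos: [497.3, 140.2, 370.3]
eef_rot: [0.492, 0.509, -0.507, -0.491]
ft_force: [0.1, -0.3, -3.0]
finger_gap: 0.201
```

```bash
python3 -c "
from h import *
st();snap('wrist','w9.png')"
```

```text
t 11.85 tcp [497.3 140.2 370.3] yaw 1.603 tilt [0.003 0.   ] gap 17.2 F [ 0.1 -0.3 -3. ] q [ 0.16  0.38  1.66 -0.    1.1  -1.44]
```

View pics/w9.png

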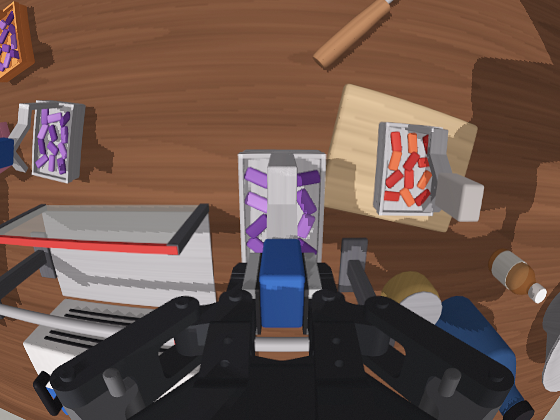

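>>> carry_out --pt "12 0 -1 0 0 0 10" --pt "22 0 -1 0 0 0 10" --pt "22 0 0 0 0 0 10" --pt "18 0 0 0 0 0 10" --pt "12 0 0 0 0 0 10" --pt "4 0 0 0 0 0 10" --pt "0 0 0 0 0 0 10"

```text
time: 12.48
tcp_pos: [585.7, 137.4, 367.0]
eef_rot: [-0.491, -0.507, 0.509, 0.493]
ft_force: [-0.0, -0.1, -2.4]
finger_gap: 0.202
```

```bash
python3 -c "
from h import *
st();s=snap('side'); cv2.imwrite('pics/s9.png',cv2.resize(s['img'][120:270,220:420,::-1],(800,600)));snap('wrist','w10.png')"
```

```text
t 12.48 tcp [585.7 137.4 367. ] yaw 1.602 tilt [-0.004 -0.001] gap 17.2 F [-0.  -0.1 -2.4] q [ 0.13  0.5   1.45 -0.    1.2  -1.47]
```

View pics/s9.png

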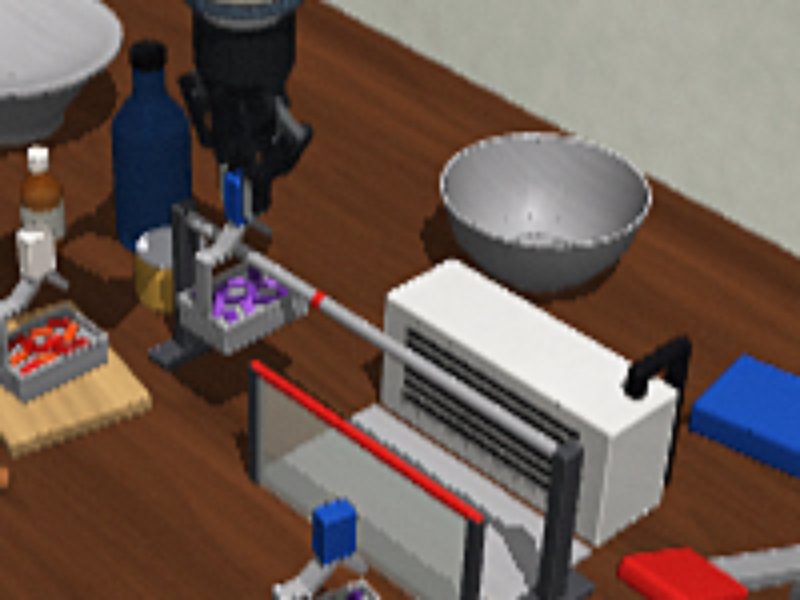

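>>> carry_out --pt "8 0 0 0 0 0 10" --pt "1 0 0 0 0 0 10" --pt "0 0 -8 0 0 0 10" --pt "0 0 -12 0 0 0 10" --pt "0 0 -6 0 0 0 10" --pt "0 0 0 0 0 0 10"

```text
time: 13.08
tcp_pos: [591.8, 137.7, 339.8]
eef_rot: [-0.491, -0.507, 0.509, 0.493]
ft_force: [-0.9, 0.7, -2.5]
finger_gap: 0.2
```

```bash
python3 -c "
from h import *
st();snap('wrist','w11.png')"
```

```text
t 13.08 tcp [591.8 137.7 339.8] yaw 1.603 tilt [-0.005 -0.001] gap 17.1 F [-0.9  0.7 -2.5] q [ 0.13  0.54  1.46 -0.    1.14 -1.47]
```

View pics/w11.png

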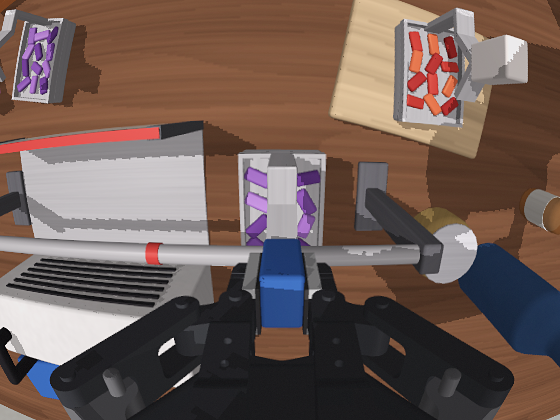

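>>> carry_out --pt "4 0 -1 0 0 0 10" --pt "1 -15 0 0 0 0 10" --pt "0.6 -22 0 0 0 0 10" --pt "0.6 -22 0 0 0 0 10" --pt "0.6 -22 0 0 0 0 10" --pt "0.6 -22 0 0 0 0 10" --pt "0.6 -15 0 0 0 0 10" --pt "0 0 0 0 0 0 10"

```text
time: 13.8
tcp_pos: [601.4, 12.8, 341.8]
eef_rot: [-0.492, -0.508, 0.509, 0.491]
ft_force: [0.2, -0.9, -2.5]
finger_gap: 0.202
```

```bash
python3 -c "
from h import *
st();snap('wrist','w12.png')"
```

```text
t 13.80 tcp [601.4  12.8 341.8] yaw 1.606 tilt [ 0.    -0.002] gap 17.3 F [ 0.2 -0.9 -2.5] q [-0.08  0.53  1.48 -0.    1.14 -1.68]
```

View pics/w12.png

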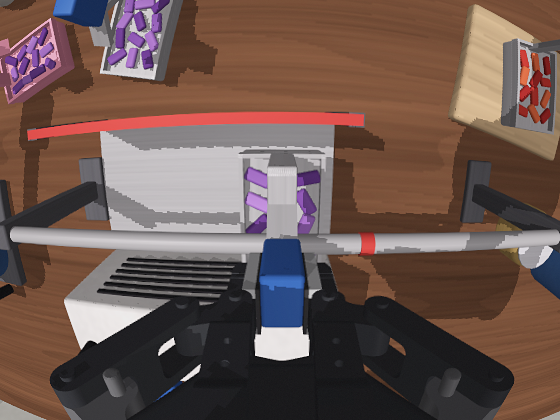

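>>> carry_out --pt "0 -15 -2 0 0 0 10" --pt "0 -22 0 0 0 0 10" --pt "0 -22 0 0 0 0 10" --pt "0.5 -22 0 0 0 0 10" --pt "0.5 -22 0 0 0 0 10" --pt "0.5 -17 0 0 0 0 10" --pt "0 0 0 0 0 0 10"

```text
time: 14.43
tcp_pos: [603.7, -108.1, 341.8]
eef_rot: [0.491, 0.51, -0.509, -0.489]
ft_force: [-0.8, -0.2, -3.4]
finger_gap: 0.206
```

```bash
python3 -c "
from h import *
st()"
```

```text
t 14.43 tcp [ 603.7 -108.1  341.8] yaw 1.610 tilt [ 0.003 -0.001] gap 17.6 F [-0.8 -0.2 -3.4] q [-0.27  0.54  1.45  0.    1.15 -1.88]
```

>>> carry_out --pt "-0.5 -12 0 0 0 0 10" --pt "0 0 -4 0 0 0 10" --pt "0 0 -3 0 0 0 10" --pt "0 0 -2 0 0 0 10" --pt "0 0 0 0 0 0 10"

```text
time: 14.85
tcp_pos: [603.5, -119.3, 332.6]
eef_rot: [0.491, 0.511, -0.509, -0.489]
ft_force: [-0.1, -0.1, -2.1]
finger_gap: 0.201
```

```bash
python3 -c "
from h import *
st()"
```

```text
t 14.85 tcp [ 603.5 -119.3  332.6] yaw 1.611 tilt [ 0.004 -0.   ] gap 17.2 F [-0.1 -0.1 -2.1] q [-0.29  0.55  1.46  0.    1.13 -1.9 ]
```

>>> carry_out --pt "0 0 -1 0 0 0 10"

```text
time: 14.93
tcp_pos: [603.9, -118.8, 331.8]
eef_rot: [0.491, 0.511, -0.509, -0.488]
ft_force: [2.6, -0.8, 5.9]
finger_gap: 0.204
```

>>> carry_out --pt "0 0 0 0 0 0 22" --pt "0 0 0 0 0 0 32" --pt "0 0 0 0 0 0 42" --pt "0 0 0 0 0 0 42" --pt "0 0 10 0 0 0 42" --pt "0 0 25 0 0 0 42" --pt "0 0 25 0 0 0 42" --pt "0 0 15 0 0 0 42" --pt "0 0 0 0 0 0 42"

```text
time: 15.68
tcp_pos: [603.3, -117.3, 412.2]
eef_rot: [0.49, 0.511, -0.51, -0.488]
ft_force: [0.9, -0.3, 0.0]
finger_gap: 0.492
```

```bash
python3 wm.py w13.png 192; python3 -c "
from h import *
s=snap('side'); cv2.imwrite('pics/s13.png',cv2.resize(s['img'][120:330,190:470,::-1],(784,588)))"
```

```text
t 15.68 tcp [ 603.3 -117.3  412.2] yaw 1.613 tilt [0.004 0.   ] gap 42.0 F [ 0.9 -0.3  0. ] q [-0.29  0.47  1.36  0.    1.3  -1.9 ]
[ 265  210   29   41 1126] [ 590.2 -127.   187.7] [ 615.1 -110.1  193.9] [ 602.9 -118.3   26.1   17.8] 1.7170599699020386
```

View pics/s13.png

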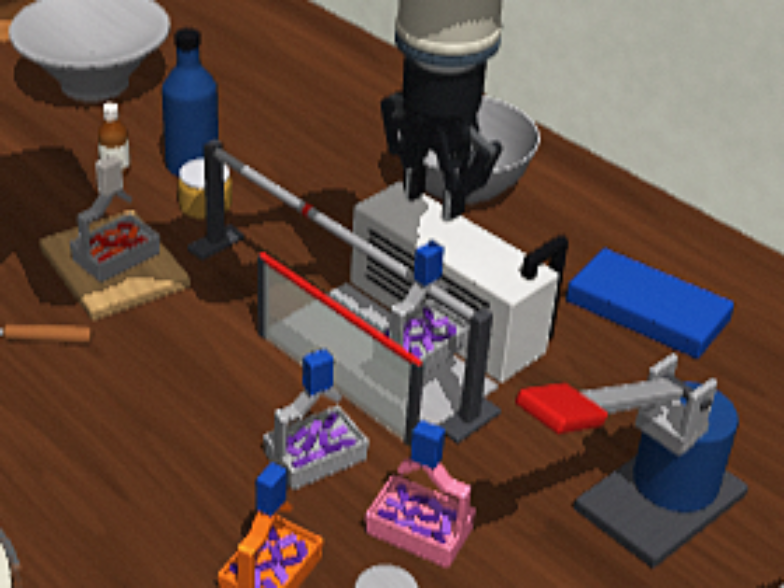

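View pics/w13.png

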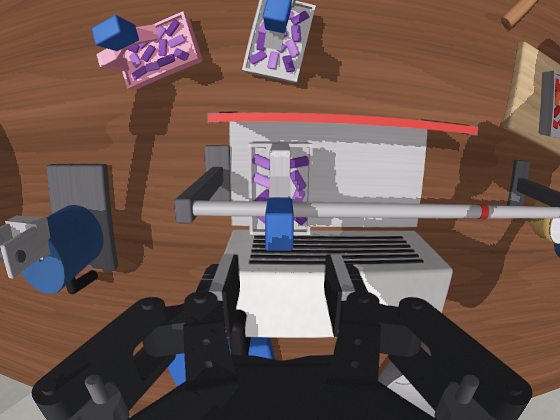

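>>> carry_out --pt "-20 0 0 0 0 -0.02 45" --pt "-30 0 0 0 0 -0.04 45" --pt "-30 -2 0 0 0 -0.04 45" --pt "-30 -2 0 0 0 -0.04 45" --pt "-30 -2 -5 0 0 -0.04 45" --pt "-16 -2 -10 0 0 -0.04 45" --pt "0 0 -10 0 0 0 45" --pt "0 0 0 0 0 0 45" --pt "0 0 0 0 0 0 45"

```text
time: 16.53
tcp_pos: [436.8, -123.3, 376.4]
eef_rot: [-0.541, -0.449, 0.452, 0.549]
ft_force: [-0.6, 0.2, 0.2]
finger_gap: 0.525
```

```bash
python3 wm.py w14.png
```

```text
t 16.53 tcp [ 436.8 -123.3  376.4] yaw 1.383 tilt [-0.01   0.006] gap 44.8 F [-0.6  0.2  0.2] q [-0.41  0.29  1.78  0.    1.08 -1.79]
[ 98  60  37  41 905] [ 299.  -224.   133.7] [ 324.5 -204.1  141.7] [ 311.5 -214.8   26.1   18.3] 18.310447692871094
[265 221  26  37 938] [ 432.6 -135.4  134.4] [ 457.5 -117.   141.5] [ 445.5 -126.4   17.6   25.5] 78.88900756835938
[ 98 264  33  31 596] [ 446.4 -277.1  133.7] [ 466.5 -251.9  141.4] [ 457.2 -265.1   17.9   26.6] 19.287172317504883
```

View pics/w14.png

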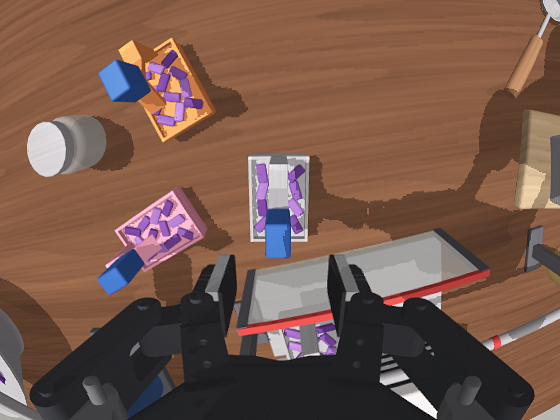

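>>> carry_out --pt "8 -3 0 0 -0.01 0 45" --pt "0 0 -12 0 0 0 45" --pt "0 0 -22 0 0 0 45" --pt "0 0 -22 0 0 0 45" --pt "0 0 -15 0 0 0 45" --pt "0 0 0 0 0 0 45"

```text
time: 17.08
tcp_pos: [452.8, -128.0, 305.3]
eef_rot: [0.546, 0.456, -0.448, -0.542]
ft_force: [-0.2, 0.6, 0.2]
finger_gap: 0.525
```

```bash
python3 wm.py w15.png
```

```text
t 17.08 tcp [ 452.8 -128.   305.3] yaw 1.386 tilt [0.012 0.002] gap 44.9 F [-0.2  0.6  0.2] q [-0.4   0.42  1.84  0.01  0.87 -1.8 ]
[  33    4   45   57 1606] [ 299.5 -224.2  133.5] [ 325.2 -203.9  141.6] [ 311.3 -214.8   27.2   18.9] 16.654579162597656
[ 260  228   40   55 2014] [ 432.5 -135.2  134.4] [ 457.8 -117.1  141.4] [ 445.8 -126.6   17.9   26.4] 78.11756134033203
[ 43 283  40  39 902] [ 446.3 -277.5  133.6] [ 466.7 -251.6  141.3] [ 457.6 -265.2   18.3   27. ] 18.810914993286133
```

>>> carry_out --pt "-6 1 -6 0 0.01 0 45" --pt "-1 0 -10 0 0 0 45" --pt "0 0 -6 0 0 0 45" --pt "0 0 -2 0 0 0 45" --pt "0 0 0 0 0 0 45"

```text
time: 17.55
tcp_pos: [448.0, -127.7, 284.4]
eef_rot: [0.545, 0.454, -0.45, -0.542]
ft_force: [0.7, -0.1, 0.0]
finger_gap: 0.53
```

```bash
python3 -c "
from h import *
st()"
```

```text
t 17.55 tcp [ 448.  -127.7  284.4] yaw 1.388 tilt [ 0.007 -0.001] gap 45.3 F [ 0.7 -0.1  0. ] q [-0.41  0.45  1.87  0.    0.82 -1.8 ]
```

>>> carry_out --pt "-1.5 1 -4 0 0.005 0 45" --pt "0 0 -1 0 0 0 30" --pt "0 0 0 0 0 0 12" --pt "0 0 0 0 0 0 12" --pt "0 0 0 0 0 0 12" --pt "0 0 0 0 0 0 12" --pt "0 0 0 0 0 0 12"

```text
time: 18.13
tcp_pos: [446.7, -126.8, 280.5]
eef_rot: [0.545, 0.453, -0.452, -0.542]
ft_force: [-0.7, -0.2, -2.6]
finger_gap: 0.2
```

```bash
python3 -c "
from h import *
st()"
```

```text
t 18.13 tcp [ 446.7 -126.8  280.5] yaw 1.388 tilt [ 0.003 -0.002] gap 17.1 F [-0.7 -0.2 -2.6] q [-0.41  0.46  1.88 -0.    0.81 -1.79]
```

>>> carry_out --pt "0 0 10 0 0 0 10" --pt "0 0 25 0 0 0 10" --pt "0 0 25 0 0 0 10" --pt "0 10 20 0 0 0.02 10" --pt "0 22 6 0 0 0.03 10" --pt "0 30 0 0 0 0.04 10" --pt "0 30 0 0 0 0.04 10" --pt "0 30 0 0 0 0.04 10" --pt "0 30 0 0 0 0.04 10" --pt "0 20 0 0 0 0 10"

```text
time: 18.97
tcp_pos: [445.4, 48.4, 371.1]
eef_rot: [0.494, 0.508, -0.507, -0.491]
ft_force: [0.2, -0.7, -3.3]
finger_gap: 0.206
```

```bash
python3 -c "
from h import *
st()"
```

```text
t 18.97 tcp [445.4  48.4 371.1] yaw 1.601 tilt [ 0.004 -0.001] gap 17.6 F [ 0.2 -0.7 -3.3] q [-0.02  0.29  1.81 -0.    1.04 -1.62]
```

>>> carry_out --pt "0 20 0 0 0 0 10" --pt "5 25 0 0 0 0 10" --pt "12 20 -1 0 0 0 10" --pt "16 10 0 0 0 0 10" --pt "18 3 0 0 0 0 10" --pt "20 0 0 0 0 0 10" --pt "15 0 0 0 0 0 10" --pt "0 0 0 0 0 0 10"

```text
time: 19.63
tcp_pos: [531.6, 136.5, 369.7]
eef_rot: [0.491, 0.51, -0.509, -0.49]
ft_force: [-0.7, -0.6, -2.6]
finger_gap: 0.198
```

```bash
python3 -c "
from h import *
st();snap('wrist','w16.png')"
```

```text
t 19.63 tcp [531.6 136.5 369.7] yaw 1.608 tilt [ 0.002 -0.   ] gap 16.9 F [-0.7 -0.6 -2.6] q [ 0.14  0.43  1.58 -0.    1.14 -1.47]
```

View pics/w16.png

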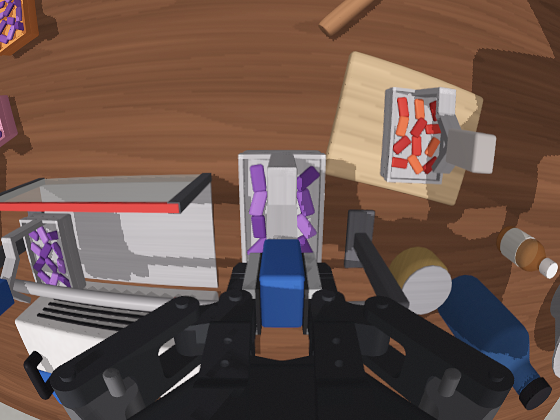

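>>> carry_out --pt "12 0 0 0 0 0 10" --pt "20 0 -1 0 0 0 10" --pt "18 0 0 0 0 0 10" --pt "10 0 0 0 0 0 10" --pt "5 0 0 0 0 0 10" --pt "0 0 0 0 0 0 10"

```text
time: 20.18
tcp_pos: [593.0, 135.9, 367.3]
eef_rot: [-0.489, -0.507, 0.511, 0.492]
ft_force: [-0.1, -0.8, -2.6]
finger_gap: 0.2
```

```bash
python3 -c "
from h import *
st()"
```

```text
t 20.18 tcp [593.  135.9 367.3] yaw 1.608 tilt [-0.007 -0.001] gap 17.1 F [-0.1 -0.8 -2.6] q [ 0.13  0.51  1.43 -0.    1.21 -1.48]
```

>>> carry_out --pt "2 0 -5 0 -0.003 0 10" --pt "1 0 -10 0 0 0 10" --pt "0 0 -8 0 0 0 10" --pt "0 0 -3 0 0 0 10" --pt "0 0 0 0 0 0 10"

```text
time: 20.6
tcp_pos: [593.0, 135.9, 338.1]
eef_rot: [-0.489, -0.507, 0.511, 0.492]
ft_force: [1.3, -0.0, 0.9]
finger_gap: 0.201
```

```bash
python3 -c "
from h import *
st()
s=snap('side'); cv2.imwrite('pics/s17.png',cv2.resize(s['img'][120:270,220:420,::-1],(800,600)))"
```

```text
t 20.60 tcp [593.  135.9 338.1] yaw 1.608 tilt [-0.006 -0.001] gap 17.2 F [ 1.3 -0.   0.9] q [ 0.13  0.54  1.46 -0.    1.14 -1.48]
```

View pics/s17.png

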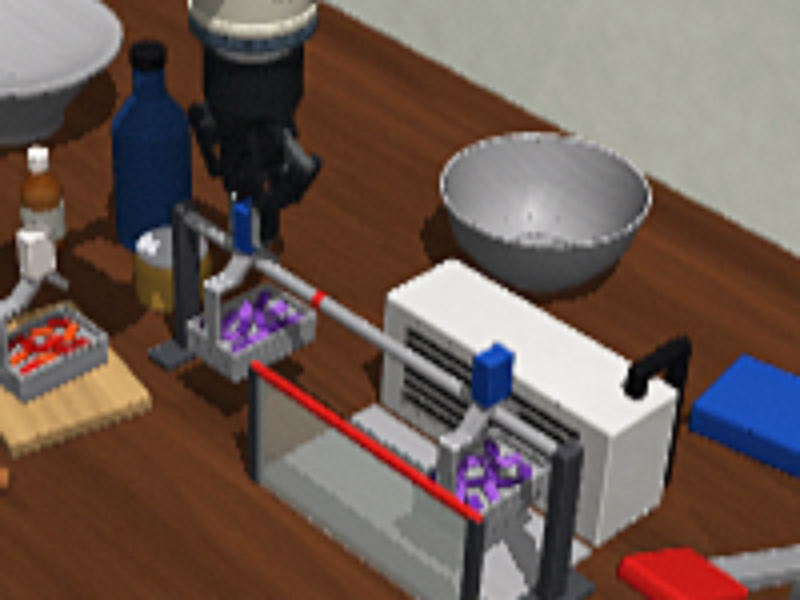

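>>> carry_out --pt "2.5 0 2 0 0 0 10" --pt "0.6 -15 0 0 0 0 10" --pt "0.6 -22 0 0 0 0 10" --pt "0.6 -22 0 0 0 0 10" --pt "0.6 -22 0 0 0 0 10" --pt "0.5 -22 0 0 0 0 10" --pt "0.5 -22 0 0 0 0 10" --pt "0 -12 0 0 0 0 10" --pt "0 0 0 0 0 0 10"

```text
time: 21.4
tcp_pos: [599.3, -9.2, 343.6]
eef_rot: [-0.49, -0.509, 0.511, 0.49]
ft_force: [-0.2, -0.9, -2.3]
finger_gap: 0.197
```

```bash
python3 -c "
from h import *
st();snap('wrist','w18.png')"
```

```text
t 21.40 tcp [599.3  -9.2 343.6] yaw 1.611 tilt [-0.002 -0.002] gap 16.8 F [-0.2 -0.9 -2.3] q [-0.11  0.52  1.48 -0.    1.14 -1.72]
```

View pics/w18.png

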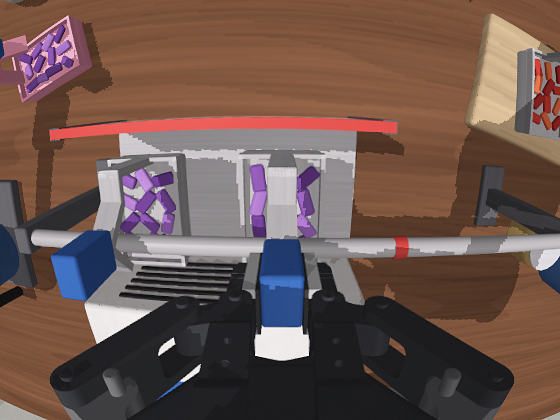

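>>> carry_out --pt "0.3 -9 -2 0 0 0 10" --pt "0 0 -4 0 0 0 10" --pt "0 0 -3 0 0 0 10" --pt "0 0 -2 0 0 0 10" --pt "0 0 0 0 0 0 10"

```text
time: 21.87
tcp_pos: [600.8, -15.6, 333.0]
eef_rot: [0.49, 0.511, -0.51, -0.488]
ft_force: [-0.0, 0.3, -2.0]
finger_gap: 0.204
```

```bash
python3 -c "
from h import *
st()"
```

```text
t 21.87 tcp [600.8 -15.6 333. ] yaw 1.613 tilt [ 0.003 -0.002] gap 17.4 F [-0.   0.3 -2. ] q [-0.13  0.54  1.49 -0.    1.11 -1.74]
```

>>> carry_out --pt "-0.5 0 -1 0 0 0 10"

```text
time: 21.95
tcp_pos: [600.7, -15.2, 332.5]
eef_rot: [0.491, 0.511, -0.51, -0.487]
ft_force: [-2.5, -3.6, 22.1]
finger_gap: 0.201
```

>>> carry_out --pt "0 0 0 0 0 0 22" --pt "0 0 0 0 0 0 32" --pt "0 0 0 0 0 0 42" --pt "0 0 0 0 0 0 42" --pt "0 0 10 0 0 0 42" --pt "0 0 25 0 0 0 42" --pt "0 0 25 0 0 0 42" --pt "0 0 15 0 0 0 42" --pt "0 0 0 0 0 0 42"

```text
time: 22.7
tcp_pos: [599.4, -13.0, 411.3]
eef_rot: [-0.489, -0.511, 0.512, 0.488]
ft_force: [-0.5, -0.5, -0.1]
finger_gap: 0.491
```

```bash
python3 wm.py w19.png 192; python3 -c "
from h import *
s=snap('side'); cv2.imwrite('pics/s19.png',cv2.resize(s['img'][120:330,190:470,::-1],(784,588)))"
```

```text
t 22.70 tcp [599.4 -13.  411.3] yaw 1.616 tilt [-0.001 -0.001] gap 41.9 F [-0.5 -0.5 -0.1] q [-0.12  0.45  1.4  -0.    1.29 -1.74]
[114 210  30  38 937] [ 590.1 -126.   186.6] [ 614.4 -108.9  193.9] [ 602.5 -117.7   25.4   18.6] 3.58394718170166
[ 264  213   29   41 1135] [587.3 -23.6 187.6] [612.   -6.6 194. ] [599.8 -14.9  25.8  17.8] 1.681604266166687
```

View pics/s19.png

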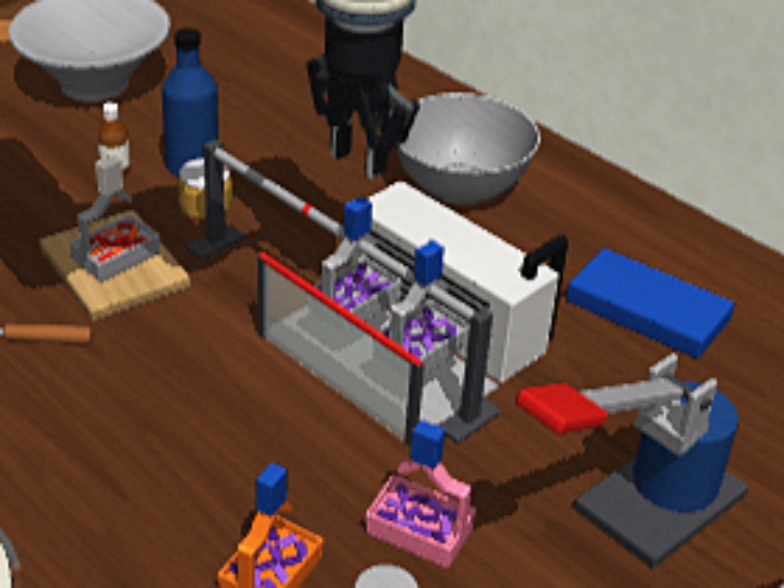

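View pics/w19.png

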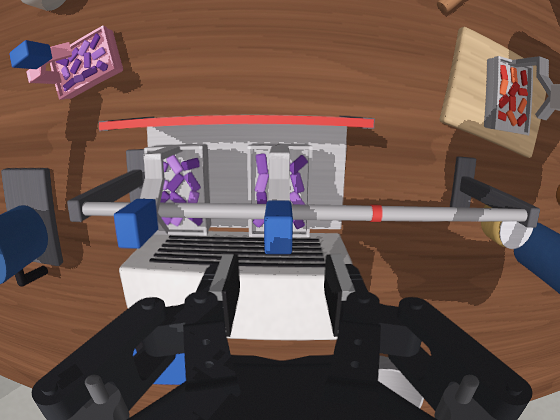

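>>> carry_out --pt "0 -15 20 0 0 0 42" --pt "-10 -30 15 0 0 0 42" --pt "-11 -32 10 0 0 0 20" --pt "-11 -32 10 0 0 0 0" --pt "-11 -32 0 0 0 0 0" --pt "-11 -32 0 0 0 0 0" --pt "-11 -32 0 0 0 0 0" --pt "-11 -32 0 0 0 0 0" --pt "-11 -32 0 0 0 0 0" --pt "-11 -32 0 0 0 0 0"

```text
time: 23.63
tcp_pos: [494.7, -319.4, 455.8]
eef_rot: [-0.48, -0.511, 0.516, 0.492]
ft_force: [0.8, -0.4, -0.5]
finger_gap: 0.002
```

```bash
python3 -c "
from h import *
st()"
```

```text
t 23.63 tcp [ 494.7 -319.4  455.8] yaw 1.626 tilt [-0.018  0.007] gap 0.1 F [ 0.8 -0.4 -0.5] q [-0.67  0.4   1.36 -0.01  1.4  -2.3 ]
```

>>> carry_out --pt "-6 -15 10 0 -0.01 -0.03 0" --pt "-6 -20 5 0 0 -0.02 0" --pt "-6 -15 0 0 0 0 0" --pt "-3 -6 0 0 0 0 0" --pt "0 0 0 0 0 0 0" --pt "0 0 0 0 0 0 0"

```text
time: 24.13
tcp_pos: [468.6, -383.8, 464.1]
eef_rot: [-0.494, -0.498, 0.499, 0.509]
ft_force: [-0.1, 1.1, -0.3]
finger_gap: -0.001
```

```bash
cat > pad.py <<'E'
from h import *
import sys
st()
s=snap('wrist'); 
if len(sys.argv)>1: cv2.imwrite('pics/'+sys.argv[1],s['img'][:,:,::-1])
for n,s,P in [('w',s,wcloud(s))]+[(n,s2,cloud(s2)) for n in ('side','top') for s2 in [snap(n)]]:
    if n=='side' and len(sys.argv)>2: cv2.imwrite('pics/'+sys.argv[2],cv2.resize(s['img'][180:330,340:500,::-1],(640,600)))
    hsv=cv2.cvtColor(s['img'],cv2.COLOR_RGB2HSV); H,S,V=[hsv[...,i] for i in range(3)]
    m=((H<8)|(H>172))&(S>150)&(V>80)&(P[...,0]>380)&(P[...,0]<560)&(P[...,1]<-330)&(P[...,1]>-450)&(P[...,2]>70)&(P[...,2]<300)
    q=P[m]
    if len(q)<20: print(n,'few');continue
    a=np.linalg.lstsq(np.c_[q[:,0]-472,np.ones(len(q))],q[:,2],rcond=None)[0]
    print(n,m.sum(),np.percentile(q,2,0).round(1),np.percentile(q,98,0).round(1),'mid',((np.percentile(q,2,0)+np.percentile(q,98,0))/2).round(1),'slope %.2f z472 %.1f'%tuple(a))
E
python3 pad.py w20.png s20.png
```

```text
t 24.13 tcp [ 468.6 -383.8  464.1] yaw 1.566 tilt [-0.016  0.014] gap -0.1 F [-0.1  1.1 -0.3] q [-0.78  0.42  1.3  -0.    1.44 -2.35]
w 5531 [ 439.8 -416.   247.7] [ 498.6 -369.2  272.3] mid [ 469.2 -392.6  260. ] slope -0.35 z472 260.4
side 380 [ 439.  -418.4  241.5] [ 500.5 -371.6  272.6] mid [ 469.7 -395.   257.1] slope -0.37 z472 257.4
top 136 [ 440.3 -413.6  259.1] [ 462.4 -367.2  274.1] mid [ 451.3 -390.4  266.6] slope -0.10 z472 265.3
```

View pics/w20.png

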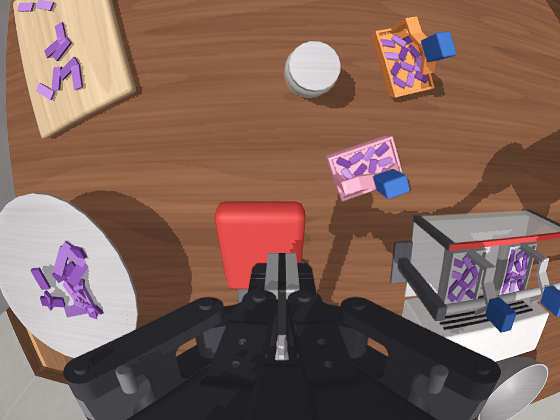

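View pics/s20.png

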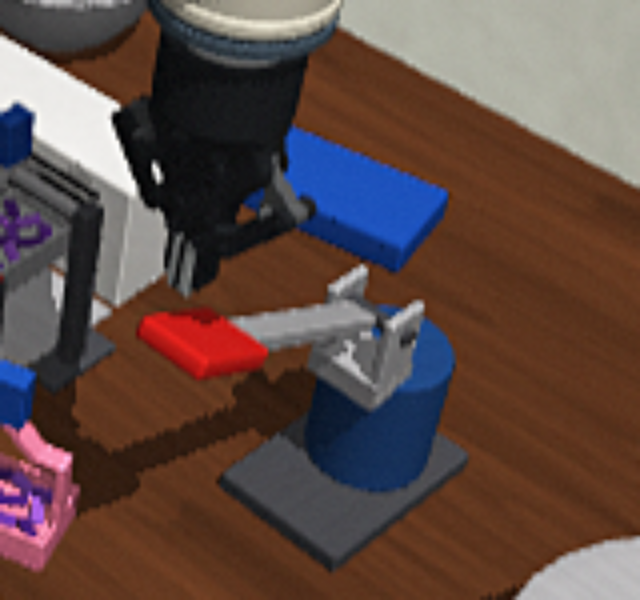

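>>> carry_out --pt "0 -8 0 0 -0.012 0 0" --pt "0 0 -10 0.01 0 0 0" --pt "0 0 -12 0 0 0 0" --pt "0 0 -6 0 0 0 0" --pt "0 0 0 0 0 0 0"

```text
time: 24.7
tcp_pos: [470.6, -389.6, 434.8]
eef_rot: [0.494, 0.506, -0.494, -0.506]
ft_force: [-0.3, -1.1, 4.1]
finger_gap: 0.0
```

```bash
python3 pad.py
```

```text
t 24.70 tcp [ 470.6 -389.6  434.8] yaw 1.571 tilt [-0.     0.024] gap 0.0 F [-0.3 -1.1  4.1] q [-0.79  0.45  1.33  0.02  1.37 -2.37]
w 6577 [ 438.8 -416.1  247.6] [ 494.5 -369.4  270.3] mid [ 466.7 -392.7  258.9] slope -0.31 z472 258.7
side 328 [ 437.7 -418.4  240. ] [ 498.4 -372.1  270.7] mid [ 468.  -395.2  255.3] slope -0.37 z472 255.3
top 135 [ 438.3 -412.7  257.1] [ 460.3 -367.6  273.1] mid [ 449.3 -390.1  265.1] slope -0.01 z472 266.3
```

>>> carry_out --pt "-1 0 -12 -0.02 0 0 0" --pt "-3 0 -18 0 0 0 0" --pt "-3 0 -18 0 0 0 0" --pt "-3 0 -18 0 0 0 0" --pt "-2 0 -18 0 0 0 0" --pt "-1 0 -12 0 0 0 0" --pt "0 0 0 0 0 0 0"

```text
time: 25.43
tcp_pos: [458.3, -390.0, 344.4]
eef_rot: [0.504, 0.501, -0.499, -0.496]
ft_force: [-3.3, 2.3, 8.6]
finger_gap: -0.004
```

```bash
python3 pad.py w21.png s21.png
```

```text
t 25.43 tcp [ 458.3 -390.   344.4] yaw 1.572 tilt [ 0.01  -0.006] gap -0.3 F [-3.3  2.3  8.6] q [-0.8   0.52  1.48  0.    1.13 -2.38]
w 9016 [ 418.7 -416.1  165.6] [ 473.6 -368.8  173.3] mid [ 446.1 -392.5  169.4] slope 0.04 z472 172.9
side 411 [ 417.8 -418.   161.1] [ 482.8 -370.8  175. ] mid [ 450.3 -394.4  168. ] slope 0.05 z472 172.0
top 34 [ 423.9 -414.4  167.1] [ 449.6 -384.5  179.4] mid [ 436.8 -399.5  173.2] slope 0.06 z472 174.7
```

View pics/s21.png

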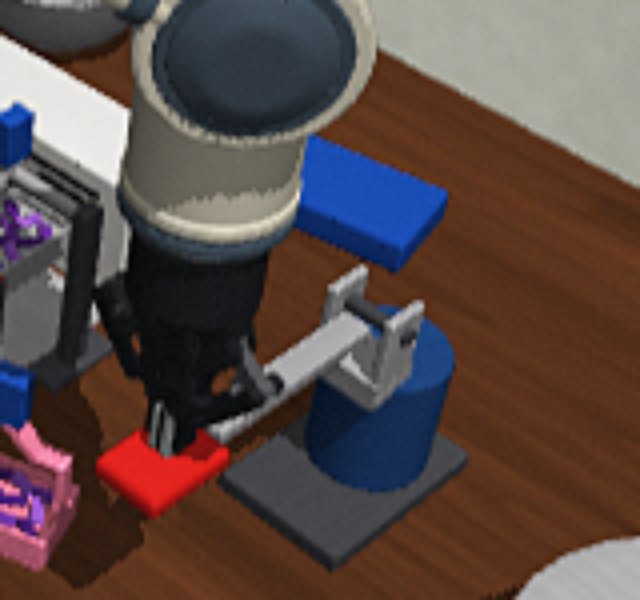

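>>> carry_out --pt "-2 0 -10 0 0 0 0" --pt "0 0 -14 0 0 0 0" --pt "0 0 -10 0 0 0 0" --pt "0 0 -3 0 0 0 0"

```text
time: 25.92
tcp_pos: [458.0, -390.1, 314.8]
eef_rot: [0.507, 0.502, -0.499, -0.493]
ft_force: [-3.2, 2.2, 10.0]
finger_gap: 0.001
```

```bash
python3 pad.py
```

```text
t 25.92 tcp [ 458.  -390.1  314.8] yaw 1.573 tilt [ 0.017 -0.011] gap 0.1 F [-3.2  2.2 10. ] q [-0.81  0.55  1.51  0.    1.05 -2.38]
w 7902 [ 421.7 -416.4  131.2] [ 474.5 -368.7  143.9] mid [ 448.1 -392.5  137.5] slope 0.19 z472 143.9
side 417 [ 421.  -417.9  126.5] [ 484.3 -370.8  145.7] mid [ 452.7 -394.3  136.1] slope 0.17 z472 141.8
top few
```

>>> carry_out --pt "0 0 -7 0 0 0 0" --pt "0 0 -6 0 0 0 0" --pt "0 0 -1 0 0 0 0"

```text
time: 26.32
tcp_pos: [459.0, -390.0, 305.7]
eef_rot: [0.508, 0.502, -0.499, -0.491]
ft_force: [-6.8, 2.1, 9.5]
finger_gap: 0.003
```

```bash
python3 pad.py w22.png s22.png
```

```text
t 26.32 tcp [ 459.  -390.   305.7] yaw 1.573 tilt [ 0.02  -0.013] gap 0.2 F [-6.8  2.1  9.5] q [-0.8   0.57  1.52  0.01  1.03 -2.38]
w 7183 [ 423.8 -416.4  120.4] [ 476.3 -368.6  135.2] mid [ 450.1 -392.5  127.8] slope 0.24 z472 134.6
side 409 [ 423.2 -417.9  116.3] [ 485.8 -371.8  137.6] mid [ 454.5 -394.9  126.9] slope 0.22 z472 132.9
top few
```

View pics/s22.png

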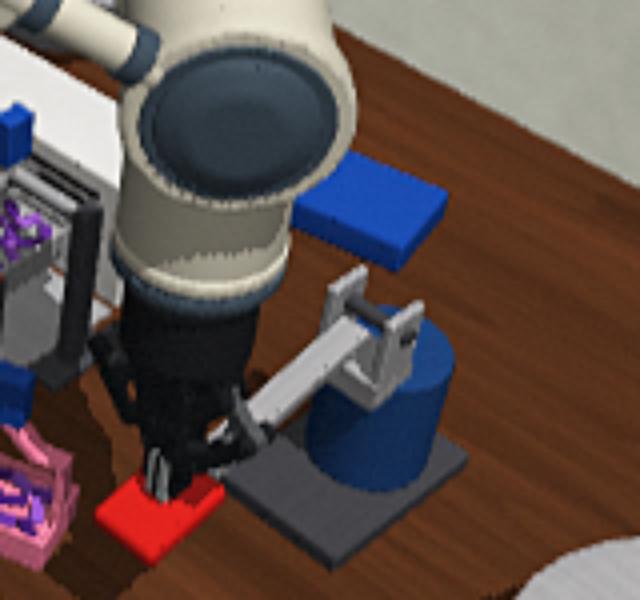

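>>> carry_out --pt "0 0 -3 0 0 0 0" --pt "0 0 10 0 0 0 0" --pt "2 0 20 0 0 0 0" --pt "2 0 25 0 0 0 0" --pt "2 0 25 0 0 0 0" --pt "2 0 25 0 0 0 0" --pt "2 0 25 0.01 -0.01 0 0" --pt "0 0 10 0 0 0 0" --pt "0 0 0 0 0 0 0" --pt "0 0 0 0 0 0 0"

```text
time: 27.3
tcp_pos: [469.1, -389.6, 461.5]
eef_rot: [0.511, 0.507, -0.494, -0.488]
ft_force: [0.7, -0.1, -0.4]
finger_gap: 0.002
```

```bash
python3 pad.py
```

```text
t 27.30 tcp [ 469.1 -389.6  461.5] yaw 1.574 tilt [ 0.036 -0.01 ] gap 0.2 F [ 0.7 -0.1 -0.4] q [-0.8   0.42  1.32  0.02  1.37 -2.37]
w 6687 [ 439.8 -416.1  249.3] [ 494.2 -369.2  272.3] mid [ 467.  -392.7  260.8] slope -0.35 z472 260.4
side 378 [ 438.8 -418.3  242.1] [ 499.7 -371.4  272.1] mid [ 469.2 -394.8  257.1] slope -0.36 z472 257.4
top 170 [ 440.4 -413.5  260. ] [ 467.3 -368.5  274.7] mid [ 453.8 -391.   267.3] slope -0.19 z472 263.5
```

>>> carry_out --pt "0 0 -10 0.01 0.036 0 0" --pt "0 0 -18 0 0 0 0" --pt "-3 0 -20 0 0 0 0" --pt "-3 0 -20 0 0 0 0" --pt "-3 0 -20 0 0 0 0" --pt "-3 0 -20 0 0 0 0" --pt "-2 0 -20 0 0 0 0" --pt "0 0 -16 0 0 0 0" --pt "0 0 -6 0 0 0 0" --pt "0 0 -1 0 0 0 0"

```text
time: 28.28
tcp_pos: [454.3, -389.3, 293.1]
eef_rot: [-0.492, -0.498, 0.505, 0.506]
ft_force: [2.4, 2.3, 35.9]
finger_gap: 0.0
```

```bash
python3 pad.py
```

```text
t 28.28 tcp [ 454.3 -389.3  293.1] yaw 1.575 tilt [-0.021  0.007] gap 0.0 F [ 2.4  2.3 35.9] q [-0.81  0.59  1.53 -0.01  1.05 -2.38]
w 4356 [ 426.1 -416.7  108.7] [ 470.1 -368.4  129.1] mid [ 448.1 -392.5  118.9] slope 0.30 z472 125.7
side 363 [ 425.9 -418.1  104.8] [ 487.  -371.1  129.1] mid [ 456.4 -394.6  117. ] slope 0.27 z472 123.7
top few
```

>>> carry_out --pt "0 0 10 0 0 0 0" --pt "2 0 25 0 0 0 0" --pt "3 0 25 0 0 0 0" --pt "3 0 25 0 0 0 0" --pt "3 0 25 0 0 0 0" --pt "2 0 25 0 -0.01 0 0" --pt "0 0 20 0 0 0 0" --pt "0 0 0 0 0 0 0" --pt "0 0 0 0 0 0 0"

```text
time: 29.18
tcp_pos: [465.3, -388.4, 443.4]
eef_rot: [-0.483, -0.496, 0.506, 0.513]
ft_force: [-0.6, -0.0, -1.4]
finger_gap: -0.0
```

```bash
python3 pad.py
```

```text
t 29.18 tcp [ 465.3 -388.4  443.4] yaw 1.576 tilt [-0.04  0.02] gap -0.0 F [-0.6 -0.  -1.4] q [-0.79  0.44  1.32 -0.01  1.42 -2.36]
w 4230 [ 439.7 -416.3  253.4] [ 486.  -369.5  272.5] mid [ 462.8 -392.9  263. ] slope -0.27 z472 261.5
side 330 [ 439.1 -418.5  241.1] [ 500.9 -372.1  272.4] mid [ 470.  -395.3  256.8] slope -0.36 z472 256.9
top 60 [ 439.9 -412.6  262.9] [ 451.5 -367.4  276.5] mid [ 445.7 -390.   269.7] slope 0.05 z472 270.3
```

>>> carry_out --pt "0 0 -5 -0.015 -0.03 0 0" --pt "0 0 -14 0 0 0 0" --pt "-3 0 -18 0 0 0 0" --pt "-3 0 -18 0 0 0 0" --pt "-2 0 -18 0 0 0 0" --pt "-2 0 -18 0 0 0 0" --pt "-1 0 -18 0 0 0 0" --pt "0 0 -12 0 0 0 0" --pt "0 0 -3 0 0 0 0"

```text
time: 30.08
tcp_pos: [453.1, -388.5, 307.7]
eef_rot: [-0.494, -0.5, 0.503, 0.504]
ft_force: [3.8, 0.3, 11.1]
finger_gap: 0.0
```

```bash
python3 pad.py
```

```text
t 30.08 tcp [ 453.1 -388.5  307.7] yaw 1.576 tilt [-0.013  0.007] gap 0.0 F [ 3.8  0.3 11.1] q [-0.81  0.56  1.52 -0.01  1.07 -2.38]
w 5523 [ 422.8 -416.3  123.9] [ 467.5 -368.5  137.7] mid [ 445.1 -392.4  130.8] slope 0.23 z472 139.1
side 385 [ 422.4 -418.1  119.3] [ 484.7 -371.1  141.1] mid [ 453.5 -394.6  130.2] slope 0.21 z472 136.7
top few
```

Paddle is around 132; a few mm more, then up and well away.

>>> carry_out --pt "0 0 -5 0 0 0 0" --pt "0 0 -2 0 0 0 0" --pt "0 0 10 0 0 0 0" --pt "2 0 25 0 0 0 0" --pt "3 0 25 0 0 0 0" --pt "3 0 25 0 0 0 0" --pt "3 0 25 0 0 0 0" --pt "2 0 25 0 0 0 0" --pt "0 0 25 0 0 0 0" --pt "0 0 20 0 0 0 0"

```text
time: 31.07
tcp_pos: [463.9, -387.6, 475.5]
eef_rot: [-0.486, -0.498, 0.504, 0.512]
ft_force: [0.2, -0.6, 0.5]
finger_gap: -0.001
```

>>> carry_out --pt "-10 20 0 0 0 0 0" --pt "-15 30 0 0 0 0 0" --pt "-15 30 0 0 0 0 0" --pt "-10 20 0 0 0 0 0" --pt "0 0 0 0 0 0 0" --pt "0 0 0 0 0 0 0" --pt "0 0 0 0 0 0 0"

```text
time: 31.65
tcp_pos: [410.9, -284.3, 472.1]
eef_rot: [-0.484, -0.497, 0.504, 0.515]
ft_force: [0.4, -0.5, -0.4]
finger_gap: -0.001
```

```bash
python3 pad.py; python3 - <<'E'
from h import *
s=snap('top','t30.png'); P=cloud(s); X,Y,Z=np.moveaxis(P,-1,0)
t=snap('side'); cv2.imwrite('pics/s30.png',cv2.resize(t['img'][120:330,190:470,::-1],(784,588)))
hsv=cv2.cvtColor(s['img'],cv2.COLOR_RGB2HSV); H,S=hsv[...,0],hsv[...,1]
m=(H>100)&(H<122)&(S>130)&(Z>182)&(Z<200)&(X>550)&(X<650)&(np.abs(Y)<200)
n,l,stt,ce=cv2.connectedComponentsWithStats(m.astype(np.uint8))
for i in range(1,n):
    q=P[l==i]
    if len(q)>9: print('grip',((np.percentile(q,3,0)+np.percentile(q,97,0))/2).round(1),len(q))
m=(S<60)&(Z>145)&(Z<170)&(abs(X-468)<60)&(abs(Y-266)<60); q=P[m]; print('dried grip',m.sum(),((np.percentile(q,3,0)+np.percentile(q,97,0))/2).round(1))
E
```

```text
t 31.65 tcp [ 410.9 -284.3  472.1] yaw 1.574 tilt [-0.039  0.024] gap -0.1 F [ 0.4 -0.5 -0.4] q [-0.72  0.26  1.53 -0.01  1.39 -2.29]
w 2542 [ 439.5 -414.4  253.4] [ 485.9 -367.7  272.3] mid [ 462.7 -391.   262.8] slope -0.24 z472 261.2
side 384 [ 438.7 -418.2  241.5] [ 500.8 -371.4  272.4] mid [ 469.8 -394.8  256.9] slope -0.36 z472 257.3
top few
grip [600.4 -14.9 190.3] 45
grip [ 600.7 -117.4  189.9] 52
dried grip 63 [469.8 266.  156.4]
```

View pics/t30.png

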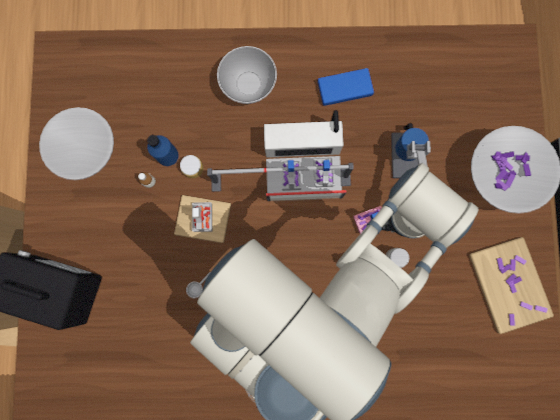

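View pics/s30.png

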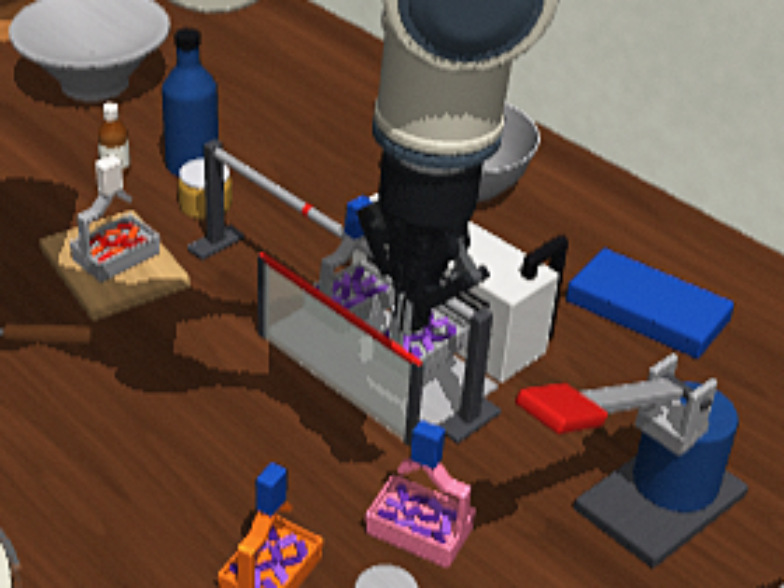

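```bash
python3 -c "
from h import *
print(ticket.close_job())"
```

```text
the job is handed in; nothing more can be done
None
```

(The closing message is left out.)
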